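# Fetch the jam pot from behind the condiments

### The job

The small jam pot on the wooden condiment tray is hemmed in by the pepper mill, the syrup bottle and the square tin. First move those three, upright, onto the dark slate board; then stand the jam pot in the middle of the glass saucer on the breakfast plate; and only then put the mill, bottle and tin back upright on the tray, each on the very cork spot where it stood at the start. Leave the little salt dish on the tray where it is, and knock nothing over.

Things in the scene. Friction and masses are not known exactly. Their poses are not given: they have to be found in the camera images.
- mill: turned dark-wood pepper mill with a small steel button on top, upright, 126 mm tall. Foot 50 mm across, waist 32 mm, head a plain cylinder 42 mm across from 82 to 120 mm above the foot (the place to grip). 0.15 to 0.3 kg. Origin: centre of the underside, z up.
- bottle: amber glass syrup bottle, closed, with a paper band and a long white cap, upright, 125 mm tall. Body 50 mm across up to 66 mm; cap a plain cylinder 34 mm across from 84 to 125 mm above the foot (the place to grip). 0.18 to 0.33 kg. Origin: centre of the underside, z up.
- tin: square plain steel tin with a dark seam, upright, 46 x 46 mm and 120 mm tall, straight-sided; grip across two facing flat sides, near the top. 0.14 to 0.26 kg. Origin: centre of the underside, z up, x and y square to its sides; its sides are within about 0.15 rad of square with the tray.
- pot: low jam pot, dark red with an aluminium lid, a plain cylinder 56 mm across and 45 mm tall, 0.08 to 0.16 kg. Starts between the three tall things with only about 12 mm to each, too close for fingers. Origin: centre of the underside, z up.
- tray: fixed wooden tray, 210 (x) by 230 (y) mm, upper face 15 mm above its origin, rim 21 mm. Four flush cork spots, 62 mm across, at tray (x, y) = (-45, 0), (20, 65), (20, -65) and, for the jam pot, (20, 0) mm. Mill, bottle and tin start on the first three in any order, within 3 mm in x and y. Origin: centre of underside, x away from the robot (yaw within 0.35 rad), z up.
- board: empty dark slate board, fixed, the side area: 240 mm (its x) by 150 mm (its y), 20 mm thick; room for the three tall things 80 mm apart along its x. Origin: centre of the underside, z up. Left or right of the tray.
- saucer: fixed pale grey-green glass saucer, 90 mm across (95 over its beaded edge), flat top 8 mm above its origin, lying on a white plate (flat 10 mm, rim 16 mm above the table). Toast and tomatoes, up to 37 mm above the table, lie on its +x side, more than 50 mm from its centre: grip along its y. Origin: centre of underside, z up. Left or right of the tray, the board being on the other side.
- salt: small open white salt dish, loose, 36 mm across and 24 mm high, near a front corner of the tray (tray coordinates about (-72, 82) mm); to be left alone. Origin: centre of the underside.
There are look-alikes about, which are no part of the job. What is shaped like the mill but blue or pink is not meant. Leave any green look-alike of the bottle alone.

How it is judged:
On the way, in this order (a step that is already met when the one before it is completed fails the run):
1. the mill, the bottle and the tin stand upright on the dark slate board, with the jam pot still in its place (x of mill in the frame of board between -0.115 and 0.115 m and y of mill in the frame of board between -0.07 and 0.07 m and z of mill in the frame of board between 0.016 and 0.026 m and angle between each of mill, bottle, tin's own z axis and vertical below 0.08 rad and x of bottle in the frame of board between -0.115 and 0.115 m and y of bottle in the frame of board between -0.07 and 0.07 m and z of bottle in the frame of board between 0.016 and 0.026 m and x of tin in the frame of board between -0.115 and 0.115 m and y of tin in the frame of board between -0.07 and 0.07 m and z of tin in the frame of board between 0.016 and 0.026 m and distance of pot from where it was at the start of the episode below 0.015 m and contact force between the fingers and mill below 0.05 N and linear speed of each of mill, bottle, tin below 0.02 m/s and contact force between the fingers and bottle below 0.05 N and contact force between the fingers and tin below 0.05 N), for 0.2 s.
2. the jam pot stands released on the saucer while the three still stand on the board (horizontal distance between pot and saucer below 0.015 m and z of pot in the frame of saucer between 0.004 and 0.012 m and angle between each of pot, mill, bottle, tin's own z axis and vertical below 0.08 rad and contact force between the fingers and pot below 0.05 N and linear speed of pot below 0.02 m/s and x of mill in the frame of board between -0.115 and 0.115 m and y of mill in the frame of board between -0.07 and 0.07 m and z of mill in the frame of board between 0.016 and 0.026 m and x of bottle in the frame of board between -0.115 and 0.115 m and y of bottle in the frame of board between -0.07 and 0.07 m and z of bottle in the frame of board between 0.016 and 0.026 m and x of tin in the frame of board between -0.115 and 0.115 m and y of tin in the frame of board between -0.07 and 0.07 m and z of tin in the frame of board between 0.016 and 0.026 m), for 0.2 s.
At the end, for the whole second after the job is handed in: The jam pot stands upright on the saucer, its centre within 15 mm of the saucer's; the mill, the bottle and the tin stand upright on the tray, each within 15 mm of where it stood at the start; all released and at rest (horizontal distance between pot and saucer below 0.015 m and z of pot in the frame of saucer between 0.004 and 0.012 m and angle between each of pot, mill, bottle, tin's own z axis and vertical below 0.08 rad and contact force between the fingers and pot below 0.05 N and linear speed of each of pot, mill, bottle, tin below 0.02 m/s and distance of each of mill, bottle, tin from where it was at the start of the episode below 0.015 m and contact force between the fingers and mill below 0.05 N and contact force between the fingers and bottle below 0.05 N and contact force between the fingers and tin below 0.05 N); the robot touches nothing.
It fails at once if the salt dish is moved by more than 20 mm (distance of salt from where it was at the start of the episode above 0.02 m).
It fails at once if the mill, bottle, tin or pot is knocked over (tilted by more than 35 degrees) (angle between any of mill, bottle, tin, pot's own z axis and vertical above 0.61 rad).
It also fails if it takes over 144 s, if anything falls off the work surface, if the arm or the gripper's body presses on something with over 40 N, if the wrist force passes 120 N, or if a joint passes its speed limit or range.

### The arm

A 6-joint arm with a two-finger parallel gripper is mounted at the origin on the work surface. World frame = base frame: x ahead of the robot, y to its left, z up, the work surface at z = 0. Lengths are in m, angles in rad, forces in N, time in s.
With the tool pointing down it reaches from about 0.325 to 0.775 m from the base axis. Payload 9.3 kg.
Tool frame: the origin (TCP) lies on the centre line of the jaws, within the pads' length; the fingertips stand 22 mm ahead of it and the grasp point (between the pads) lies 3 mm ahead of it (manip.finger_overhang is the distance from the TCP to the fingertips, in m); z points along the fingers, x is the direction in which the jaws open and shut, and the axes are right-handed (so a half turn about z gives the same grasp; the last joint's range is limited). The gripper opens to 85 mm and grips with 20 to 120 N. Pads are 22 mm wide; open, the fingers measure 114 mm over their backs; the gripper's body (76 mm by 85 mm) begins 54 mm behind the grasp point. The pads swing forward as they close: fully open they stand 13 mm farther back than shut.
Start: joints at [1.025, 0.259, 0.021, 1.334, 0, 1.418], TCP at [0.211, 0.508, 0.217] pointing down, gripper open.
Joint ranges: [-3.04, 3.04], [-0.91, 1.82], [-1.04, 1.36], [-1.92, 1.95], [-1.52, 1.45], [-3.14, 3.14]. Speed limits (rad/s): [2.22, 2.22, 2.79, 3.14, 3.14, 3.14].

### API

Orientations are given as a unit quaternion [x, y, z, w].
In Python, from bench import manip gives the robot as it stands.
- The arm moves only by the tool play_rows, never from a script. Its argument "increments" is a list of rows, each an object with "linear": the shift along the tool's x, y, z in cm, a list of three; "spin": the turn about the tool's z in rad. A call has 1 to 12 rows; each row shifts and turns the commanded pose from where the row before left it, along the tool's axes as they then stand; what a row does not reach is not made up. A row lasts 1/8 s, in which the tool goes at most 62.5 mm and 10.7 degrees, less where a joint would pass 70% of its speed; a pose out of reach is approached as far as the arm can. A call with a gripper value outside its range is refused whole. "claw" is the finger opening in cm, from 0 to 8.54, set as the call begins (left out, the last holds). The fingers move at their own pace and stop on an object; "force" is the grip in N (left out, the last holds). Time passes only in rows, so rows that do not move let the fingers close. It gives the time, the measured TCP pose, the force and the opening at its end, in the units of the state.
- manip.sense(): the state, without advancing time (a new reading comes with each control period).
- manip.camera(name): name is "side" or "top" or "wrist"; returns a dict with "color" (400x640x3 uint8, red, green, blue), "range_z" (400x640 float32, m along the optical axis (not along the pixel's ray), 0 where there is no reading), "fx", "fy", "cx", "cy" (pixels), "k1" (the pictures are not rectified: a ray, as slopes to the right and down, at radius r is drawn at 1 + k1 r^2 times it, then the intrinsics apply), "world_from_camera" (4x4, takes a point from camera to world coordinates). Camera axes: x right, y down, z forward; pixel columns grow to the right and rows downward; lengths in m; the calibration is good to about 2 mm. A picture is of the moment at which its call begins.
- manip.job_done(): hands the job in, once; it reports no verdict.
The state is a dict: "time": time; "joints": joint angles; "qvel": joint speeds; "effort": joint torques, N m; "ee_pos": TCP position; "ee_rot": TCP orientation; "force": force on the tool from outside, world axes, zero at the start; "moment": the same for the moment, N m; "finger_gap": opening from 0.0 (shut) to 1.0 (fully open).
Only numpy, scipy, OpenCV 4.12 (cv2) and the standard library are available. Lean on these libraries where they do the work, as an engineer would, in place of code of your own. Each camera call takes 0.05 s, during which the arm holds its last target.

## Working session

There is one attempt and no reset: what is moved stays moved. The work goes in short steps, Python scripts to look and compute and a tool call to move; the robot and the scene stay as the last step left them, time stands still between calls to the robot, and variables do not carry over. Pictures are saved under pics/ and viewed, and the job is handed in when it is done.

Besides the shell and the picture viewer there is one more tool, called after ">>>" as name(argument=value, ...), one argument or row to a line, values as JSON. play_rows: Moves the arm, as the interface text tells. Its arguments: {"type":"object","properties":{"increments":{"type":"array","items":{"type":"object","properties":{"linear":{"type":"array","items":{"type":"number"}},"spin":{"type":"number"}}}},"claw":{"type":"number"},"force":{"type":"number"}},"required":["increments"]}

```bash
ls; mkdir -p pics; python3 - <<'E'
from bench import manip
import cv2,numpy as np
print(manip.sense(), manip.finger_overhang)
for n in ("top","side"):
    c=manip.camera(n); cv2.imwrite(f"pics/{n}0.png",c["color"][...,::-1])
    np.savez(f"{n}0.npz",**c)
    print(n,c["fx"],c["fy"],c["cx"],c["cy"],c["k1"],c["world_from_camera"].round(4).tolist())
E
```

```text
pics
{'time': 0.0, 'joints': array([ 1.02538322e+00,  2.59192569e-01,  2.07775904e-02,  1.33367754e+00,
       -4.82349833e-05,  1.41816863e+00]), 'qvel': array([-0.00095602, -0.00028356,  0.00025013,  0.00135506,  0.0011587 ,
       -0.00010811]), 'effort': array([-9.68823383e-05, -5.55648637e+01,  3.44527423e+01,  1.37688030e-02,
       -1.39541703e-04, -1.20178521e-05]), 'ee_pos': array([0.21040257, 0.50785578, 0.21637219]), 'ee_rot': array([ 8.31493410e-01,  5.55534238e-01, -5.77169155e-04,  2.95781602e-04]), 'force': array([ 0.45106078, -0.20093239, -0.52575396]), 'moment': array([ 0.00095677,  0.01403462, -0.01572073]), 'finger_gap': 0.998683828021048} 0.022
top 439.5553574413846 439.5553574413846 314.9526215529087 204.16494875476116 -0.0646195320275624 [[0.0014, -0.9916, 0.1292, 0.344], [-1.0, -0.0008, 0.0046, 0.0149], [-0.0045, -0.1292, -0.9916, 0.9953], [0.0, 0.0, 0.0, 1.0]]
side 467.8841280393924 467.8841280393924 318.4831305155998 198.9344865378889 -0.10676550211288384 [[0.6673, -0.4545, 0.59, -0.1565], [-0.7447, -0.4154, 0.5223, -0.5336], [0.0077, -0.7879, -0.6157, 0.6863], [0.0, 0.0, 0.0, 1.0]]
```

View pics/top0.png

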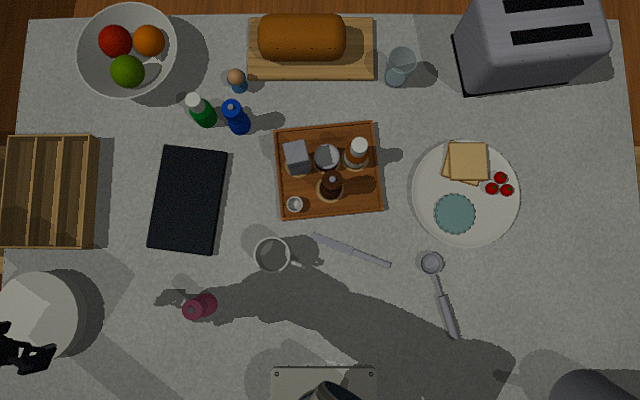

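View pics/side0.png

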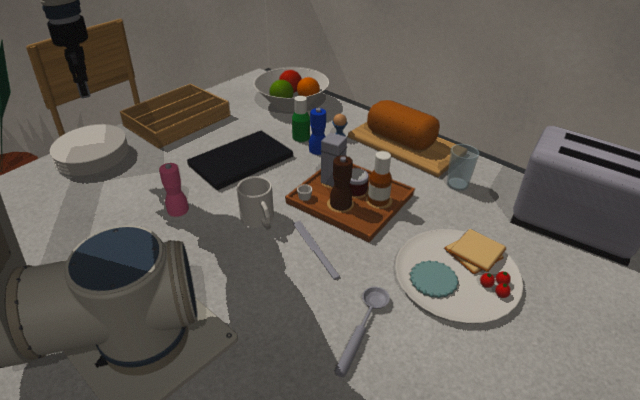

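```bash
cat > h.py <<'E'
import cv2,numpy as np
from bench import manip
def K(c): return np.array([[c["fx"],0,c["cx"]],[0,c["fy"],c["cy"]],[0,0,1.]])
def slopes(c,uv):
    uv=np.asarray(uv,float).reshape(-1,1,2)
    return cv2.undistortPoints(uv,K(c),np.array([float(c["k1"]),0,0,0])).reshape(-1,2)
def onplane(c,uv,z):
    s=slopes(c,uv); T=np.asarray(c["world_from_camera"])
    d=np.c_[s,np.ones(len(s))]@T[:3,:3].T; o=T[:3,3]
    return o+d*((z-o[2])/d[:,2])[:,None]
def project(c,P):
    T=np.linalg.inv(np.asarray(c["world_from_camera"])); P=np.atleast_2d(np.asarray(P,float))
    q=P@T[:3,:3].T+T[:3,3]; s=q[:,:2]/q[:,2:]; r=(s**2).sum(1)
    s=s*(1+float(c["k1"])*r)[:,None]
    return np.c_[s[:,0]*c["fx"]+c["cx"],s[:,1]*c["fy"]+c["cy"]]
def cloud(c):
    v,u=np.mgrid[0:400,0:640]; s=slopes(c,np.c_[u.ravel(),v.ravel()]); z=np.asarray(c["range_z"]).ravel()
    T=np.asarray(c["world_from_camera"]); p=np.c_[s*z[:,None],z]@T[:3,:3].T+T[:3,3]
    p[z<=0]=np.nan
    return p.reshape(400,640,3)
def grab(n,name):
    c=manip.camera(n); cv2.imwrite(f"pics/{name}.png",c["color"][...,::-1]); np.savez(f"{name}.npz",**c); return c
def load(name): return dict(np.load(f"{name}.npz"))
E
python3 - <<'E'
from h import *
c=load("top0"); im=c["color"][...,::-1]
p=cloud(c)
for uv in [(455,214),(187,200),(297,153),(297,148),(327,150),(359,145),(331,174),(350,190),(294,202),(330,320)]:
    print(uv,p[uv[1],uv[0]].round(4),im[uv[1],uv[0]])
cv2.imwrite("pics/crop0.png",cv2.resize(im[110:230,260:400],None,fx=5,fy=5,interpolation=cv2.INTER_CUBIC))
E
```

```text
(455, 214) [ 0.4491 -0.2948  0.0197] [109 111  88]
(187, 200) [0.4806 0.3087 0.0181] [23 26 23]
(297, 153) [0.5599 0.0551 0.1339] [109 105 106]
(297, 148) [0.5706 0.0553 0.1325] [112 110 107]
(327, 150) [ 0.5845 -0.0068  0.0625] [76 80 76]
(359, 145) [ 0.5749 -0.0691  0.1401] [145 154 154]
(331, 174) [ 0.5167 -0.013   0.135 ] [14 27 48]
(350, 190) [ 0.5042 -0.0597  0.0142] [20 40 60]
(294, 202) [0.4756 0.0662 0.0226] [120 129 130]
(330, 320) [ 0.2147 -0.0142 -0.0006] [65 70 72]
```

View pics/crop0.png

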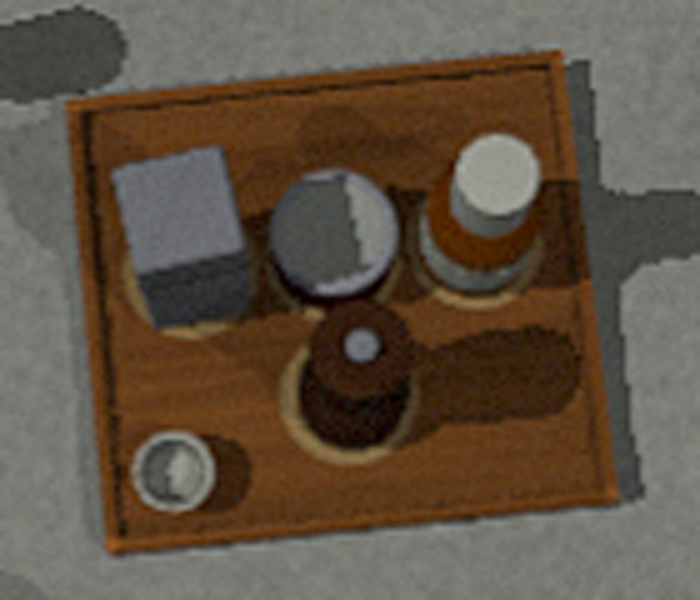

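```bash
python3 - <<'E'
from h import *
c=load("top0"); im=np.ascontiguousarray(c["color"][...,::-1])
f=lambda L:[((x+.5)/5-.5+260,(y+.5)/5-.5+110) for x,y in L]
cor=onplane(c,f([(68,100),(562,52),(618,497),(112,552)]),.021)
print("tray",cor.round(4).tolist(),"mean",cor.mean(0).round(4),[round(float(np.linalg.norm(cor[i]-cor[i-1])),4) for i in range(4)])
ey=(cor[0]+cor[3]-cor[1]-cor[2]); ex=cor[0]+cor[1]-cor[2]-cor[3]
print("yaw",np.arctan2(-ey[0],ey[1]),np.arctan2(ex[1],ex[0]))
y=np.arctan2(-ey[0],ey[1]);m=cor.mean(0)[:2];R=np.array([[np.cos(y),-np.sin(y)],[np.sin(y),np.cos(y)]])
for s in [(-.045,0),(.02,.065),(.02,-.065),(.02,0),(-.072,.082)]: print("spot",s,(m+R@s).round(4))
tin=onplane(c,f([(112,170),(219,147),(243,247),(137,272)]),.135)
print("tin",tin.mean(0),tin.round(4).tolist(),[round(float(np.linalg.norm(tin[i]-tin[i-1])),4) for i in range(4)])
e=tin[1]-tin[0]+tin[2]-tin[3]; print("tin yaw",np.arctan2(e[0],-e[1]))
print("mill button",onplane(c,f([(362,345)]),.141),"mill head c", onplane(c,f([(361,350)]),.135))
print("bottle cap",onplane(c,f([(496,175)]),.140))
print("pot",onplane(c,f([(334,232)]),.060), "salt",onplane(c,f([(174,470)]),.039))
# board
g=cv2.cvtColor(im,cv2.COLOR_BGR2GRAY)
m=np.zeros_like(g);m[140:260,140:235]=(g[140:260,140:235]<36)*255
m=cv2.morphologyEx(m,cv2.MORPH_OPEN,np.ones((5,5)))
k=max(cv2.findContours(m,0,cv2.CHAIN_APPROX_NONE)[0],key=cv2.contourArea)
w=onplane(c,k.reshape(-1,2),.02)[:,:2].astype(np.float32); r=cv2.minAreaRect(w*1000); print("board",r)
print(cv2.boxPoints(r))
h=cv2.cvtColor(im,cv2.COLOR_BGR2HSV)
m=cv2.inRange(h,(75,40,40),(105,255,255)); m[:,:420]=0;m[:,500:]=0;m[:180]=0;m[250:]=0
k=max(cv2.findContours(m,0,cv2.CHAIN_APPROX_NONE)[0],key=cv2.contourArea)
w=onplane(c,k.reshape(-1,2),.018)[:,:2].astype(np.float32); print("saucer",cv2.fitEllipse(w*1000),cv2.minEnclosingCircle(w*1000))
E
```

```text
tray [[0.6433, 0.1154, 0.021], [0.6662, -0.1115, 0.021], [0.4602, -0.1331, 0.021], [0.4354, 0.0927, 0.021]] mean [ 0.5513 -0.0091  0.021 ] [0.2092, 0.228, 0.2072, 0.2272]
yaw 0.10518957707257899 0.10641602438992043
spot (-0.045, 0) [ 0.5065 -0.0138]
spot (0.02, 0.065) [0.5643 0.0576]
spot (0.02, -0.065) [ 0.578  -0.0716]
spot (0.02, 0) [ 0.5712 -0.007 ]
spot (-0.072, 0.082) [0.4711 0.0649]
tin [0.56301036 0.05880529 0.135     ] [[0.5791, 0.0854, 0.135], [0.5886, 0.0424, 0.135], [0.5473, 0.0325, 0.135], [0.5371, 0.0749, 0.135]] [0.0433, 0.0441, 0.0424, 0.0436]
tin yaw 0.2270782801218703
mill button [[ 0.50629452 -0.01474178  0.141     ]] mill head c [[ 0.50541232 -0.0145442   0.135     ]]
bottle cap [[ 0.57570556 -0.06868173  0.14      ]]
pot [[ 0.57173189 -0.00555308  0.06      ]] salt [[0.46984814 0.06445586 0.039     ]]
board ((483.19744873046875, 308.2154235839844), (151.94882202148438, 237.9599609375), 82.89871215820312)
[[355.73788 247.53256]
 [591.8725  218.11502]
 [610.657   368.8983 ]
 [374.5224  398.31583]]
saucer ((450.6776428222656, -293.9336853027344), (88.51805877685547, 89.65589904785156), 177.59324645996094) ((450.17095947265625, -293.9200134277344), 46.66447067260742)
```

>>> play_rows(
  increments=[
    {"linear":[0,0,0],"spin":-0.1},
    {"linear":[0,0,0],"spin":-0.1},
    {"linear":[0,0,0],"spin":-0.1},
    {"linear":[0,0,0],"spin":-0.1},
    {"linear":[0,0,0],"spin":-0.1},
    {"linear":[0,0,0],"spin":-0.12},
    {"linear":[0,0,0],"spin":0},
  ],
  claw=7.5,
  force=40,
)

```text
time: 0.98
ee_pos: [0.2104, 0.508, 0.2167]
ee_rot: [0.623, 0.782, -0.0, 0.0]
force: [-0.8, -0.1, 0.8]
finger_gap: 0.879
```

```bash
cat >> h.py <<'E'
def to(x,y,z,phi=None):
    from scipy.spatial.transform import Rotation as Ro
    s=manip.sense(); R=Ro.from_quat(s["ee_rot"]).as_matrix(); p=s["ee_pos"]
    print("t",round(s["time"],2),"pos",p.round(4),"phi",round(float(np.arctan2(R[1,0],R[0,0])),4),"zax",R[:,2].round(3),"F",s["force"].round(1),"gap_cm",round(s["finger_gap"]*8.5,2))
    d=R.T@(np.array([x,y,z])-p); print("  tool shift cm",(d*100).round(2))
E
python3 -c "
from h import *
to(.5062,-.0143,.20)"
```

```text
t 0.97 pos [0.2104 0.508  0.2167] phi 1.7973 zax [-0.    -0.001 -1.   ] F [-0.8 -0.1  0.8] gap_cm 7.47
  tool shift cm [-57.54  17.09   1.69]
```

>>> play_rows(
  increments=[
    {"linear":[-3,0.9,0]},
    {"linear":[-5,1.5,0]},
    {"linear":[-5,1.5,0]},
    {"linear":[-5.5,1.6,0]},
    {"linear":[-5.5,1.6,0]},
    {"linear":[-5.5,1.6,0]},
    {"linear":[-5.5,1.6,0]},
    {"linear":[-5.5,1.6,0]},
    {"linear":[-5.5,1.6,0]},
    {"linear":[-5,1.5,0]},
    {"linear":[-4,1.2,0]},
    {"linear":[-2.5,0.9,0]},
  ],
)

```text
invalid input
```

>>> play_rows(
  increments=[
    {"linear":[0,0,0]},
    {"linear":[0,0,0]},
  ],
)

```text
invalid input
```

```bash
python3 -c "
from h import *
to(.5062,-.0143,.119)
c=grab('wrist','w1')
print(c['world_from_camera'].round(3).tolist())
im=cv2.imread('pics/w1.png')
for n,P in dict(tin=(.5635,.0585,.135),mill=(.5062,-.0143,.141),bottle=(.5765,-.07,.14),pot=(.5715,-.0063,.06)).items():
  u=project(c,P)[0]; print(n,u); cv2.circle(im,tuple(int(a) for a in u),3,(0,255,0),-1)
cv2.imwrite('pics/w1m.png',im)
"
```

```text
t 0.97 pos [0.2104 0.508  0.2167] phi 1.7973 zax [-0.    -0.001 -1.   ] F [-0.8 -0.1  0.8] gap_cm 7.47
  tool shift cm [-57.53  17.1    9.79]
[[-0.225, 0.923, 0.311, 0.131], [0.974, 0.213, 0.071, 0.489], [-0.001, 0.319, -0.948, 0.374], [0.0, 0.0, 0.0, 1.0]]
tin [-52.53020296 370.06761882]
mill [-106.99131094  325.57501001]
bottle [-114.2255673   349.64666276]
pot [-38.56530052 327.03635028]
```

View pics/w1m.png

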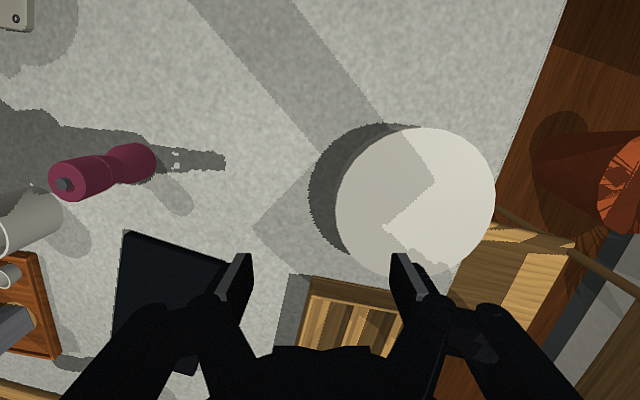

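The wrist view, still over the left edge, shows the plate stack, the pink mill at (80,175) and the board at (170,300). The arm hasn't moved, because each row has to include a spin value.

>>> play_rows(
  increments=[
    {"linear":[-3,0.9,0],"spin":0},
    {"linear":[-5,1.5,0],"spin":0},
    {"linear":[-5,1.5,0],"spin":0},
    {"linear":[-5.5,1.6,0],"spin":0},
    {"linear":[-5.5,1.6,0],"spin":0},
    {"linear":[-5.5,1.6,0],"spin":0},
    {"linear":[-5.5,1.6,0],"spin":0},
    {"linear":[-5.5,1.6,0],"spin":0},
    {"linear":[-5.5,1.6,0],"spin":0},
    {"linear":[-5,1.5,0],"spin":0},
    {"linear":[-4,1.2,0],"spin":0},
    {"linear":[-2.5,0.9,0],"spin":0},
  ],
)

```text
time: 2.52
ee_pos: [0.5073, -0.0156, 0.2167]
ee_rot: [0.624, 0.781, -0.0, -0.0]
force: [0.2, 0.8, -0.2]
finger_gap: 0.878
```

>>> play_rows(
  increments=[
    {"linear":[0,0,0],"spin":0},
    {"linear":[0,0,0],"spin":0},
  ],
)

```text
time: 2.78
ee_pos: [0.5062, -0.0132, 0.2168]
ee_rot: [0.623, 0.782, -0.0, -0.0]
force: [0.7, 0.1, -0.2]
finger_gap: 0.878
```

```bash
python3 -c "
from h import *
to(.5062,-.0143,.119)
c=grab('wrist','w1')
im=cv2.imread('pics/w1.png')
for n,P in dict(tin=(.5635,.0585,.135),mill=(.5062,-.0143,.141),bottle=(.5765,-.07,.14),pot=(.5715,-.0063,.06)).items():
  u=project(c,P)[0]; print(n,u); cv2.circle(im,tuple(int(a) for a in u),3,(0,255,0),-1)
cv2.imwrite('pics/w1n.png',im)
"
```

```text
t 2.77 pos [ 0.5062 -0.0132  0.2168] phi 1.7965 zax [-0.001  0.    -1.   ] F [ 0.7  0.1 -0.2] gap_cm 7.46
  tool shift cm [-0.11 -0.02  9.78]
tin [379.38559748 273.04263423]
mill [320.42533167 206.07964029]
bottle [246.86938984 261.29276901]
pot [315.00269154 234.52435943]
```

View pics/w1n.png

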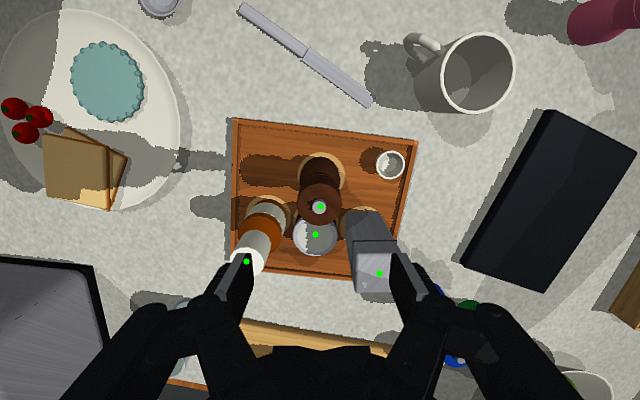

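The wrist view agrees with my estimates: mill button at (320,206), tin top at (378,272), cap at (246,262) and pot lid at (315,235) all fall on the projected dots. Next I go down on the mill.

>>> play_rows(
  increments=[
    {"linear":[-0.1,0,2],"spin":0},
    {"linear":[0,0,2.5],"spin":0},
    {"linear":[0,0,2.5],"spin":0},
    {"linear":[0,0,1.8],"spin":0},
    {"linear":[0,0,1],"spin":0},
    {"linear":[0,0,0],"spin":0},
    {"linear":[0,0,0],"spin":0},
  ],
)

```text
time: 3.7
ee_pos: [0.5072, -0.0144, 0.1197]
ee_rot: [0.622, 0.783, 0.0, 0.001]
force: [0.6, 0.4, 0.6]
finger_gap: 0.88
```

>>> play_rows(
  increments=[
    {"linear":[0,0,0],"spin":0},
    {"linear":[0,0,0],"spin":0},
    {"linear":[0,0,0],"spin":0},
    {"linear":[0,0,0],"spin":0},
    {"linear":[0,0,0],"spin":0},
    {"linear":[0,0,0],"spin":0},
  ],
  claw=3.2,
  force=40,
)

```text
time: 4.45
ee_pos: [0.5081, -0.0156, 0.1205]
ee_rot: [0.623, 0.783, 0.0, 0.002]
force: [0.2, -2.8, 9.3]
finger_gap: 0.379
```

```bash
python3 -c "
from h import *
to(.5062,-.0143,.119)
grab('side','s1')
"
```

```text
t 4.45 pos [ 0.5081 -0.0156  0.1205] phi 1.7974 zax [ 0.003 -0.002 -1.   ] F [ 0.2 -2.8  9.3] gap_cm 3.22
  tool shift cm [ 0.17 -0.16  0.15]
```

View pics/s1.png

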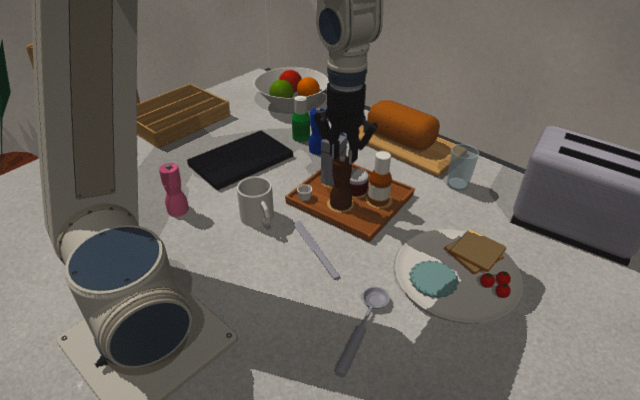

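```bash
python3 -c "
from h import *
c=grab('wrist','w2')
im=load('s1')['color'][...,::-1]
cv2.imwrite('pics/s1c.png',cv2.resize(im[90:230,270:430],None,fx=4,fy=4,interpolation=cv2.INTER_CUBIC))
"
```

```text
(no output)
```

View pics/w2.png

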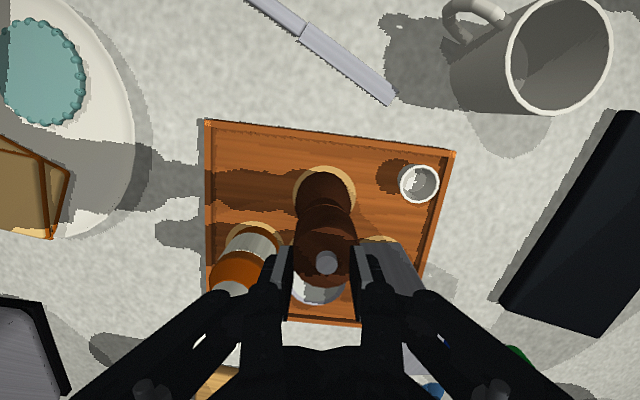

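View pics/s1c.png

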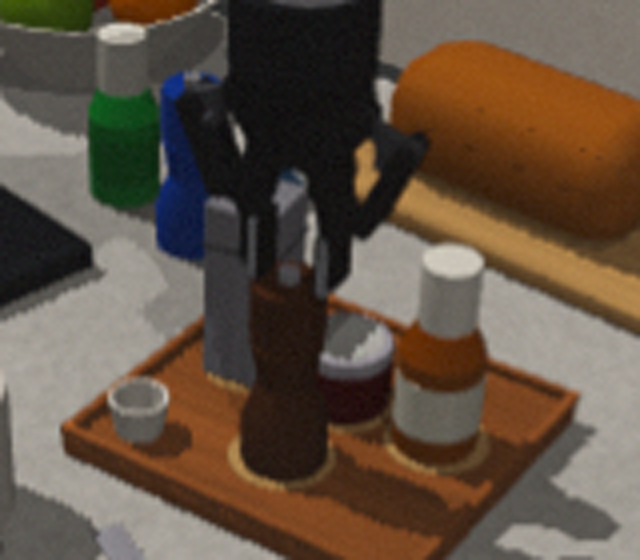

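>>> play_rows(
  increments=[
    {"linear":[0,0,0],"spin":0},
    {"linear":[0,0,0],"spin":0},
    {"linear":[0,0,0],"spin":0},
    {"linear":[0,0,0],"spin":0},
  ],
  claw=2.5,
)

```text
time: 5.05
ee_pos: [0.5091, -0.0161, 0.1215]
ee_rot: [0.623, 0.782, 0.001, 0.003]
force: [-0.0, -5.2, 16.9]
finger_gap: 0.294
```

```bash
python3 -c "
from h import *
to(.5062,-.0143,.119)
c=grab('wrist','w3')
"
```

```text
t 5.05 pos [ 0.5091 -0.0161  0.1215] phi 1.7971 zax [ 0.006 -0.003 -1.   ] F [-0.  -5.2 16.9] gap_cm 2.5
  tool shift cm [ 0.24 -0.24  0.25]
```

View pics/w3.png

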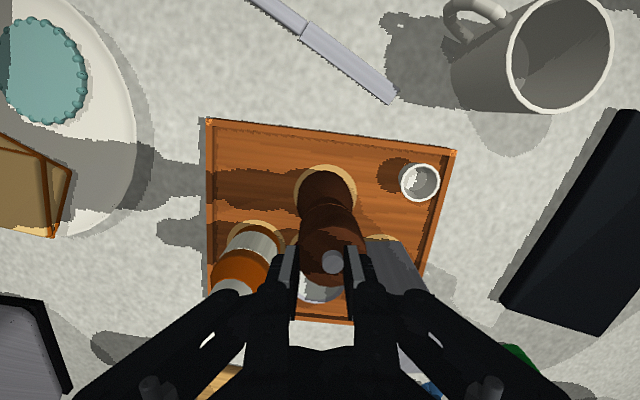

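```bash
python3 -c "
from h import *
c=load('w3');p=cloud(c)
for uv in [(333,262),(333,250),(320,240),(350,240),(335,275),(293,262),(293,250),(352,250),(352,265),(355,248),(296,245),(345,280),(300,280),(295,300),(350,300),(322,200),(325,180)]: print(uv,p[uv[1],uv[0]].round(4))
c=load('s1')
d=np.array([-.227,.974,0]);t=np.array([.5081,-.0156,.1205])
for z in(-.022,-.003,.01):
  for s in(-.021,.021): print(z,s,(project(c,t+[0,0,z]+s*d)[0]-[270,90])*4)
print((project(c,[[.5062,-.0143,.141],[.5062,-.0143,.135],[.5062,-.0143,.097],[.5062,-.0143,.015]])-[270,90])*4)
c=grab('side','s2')
im=c['color'][...,::-1]
cv2.imwrite('pics/s2c.png',cv2.resize(im[90:230,270:430],None,fx=4,fy=4,interpolation=cv2.INTER_CUBIC))
im=load('w3')['color'][...,::-1]
cv2.imwrite('pics/w3c.png',cv2.resize(im[170:330,240:420],None,fx=4,fy=3.7,interpolation=cv2.INTER_CUBIC))
"
```

```text
(333, 262) [ 0.5065 -0.0103  0.1418]
(333, 250) [ 0.5023 -0.0112  0.1358]
(320, 240) [ 0.4977 -0.0198  0.1361]
(350, 240) [ 0.4938 -0.0034  0.1362]
(335, 275) [ 0.5187 -0.0059  0.135 ]
(293, 262) [ 0.5008 -0.0323  0.1593]
(293, 250) [ 0.5015 -0.0335  0.1465]
(352, 250) [ 0.4946 -0.0031  0.1463]
(352, 265) [ 0.4949 -0.0045  0.1611]
(355, 248) [ 0.4946 -0.0011  0.1433]
(296, 245) [ 0.5018 -0.0324  0.1399]
(345, 280) [ 0.5082 -0.004   0.1545]
(300, 280) [ 0.5778 -0.0207  0.061 ]
(295, 300) [ 0.5158 -0.0276  0.1678]
(350, 300) [ 0.5062 -0.0036  0.1727]
(322, 200) [ 0.4909 -0.0203  0.0851]
(325, 180) [ 0.4847 -0.0192  0.0495]
-0.022 -0.021 [325.62817573 347.8190029 ]
-0.022 0.021 [256.93016405 326.19680075]
-0.003 -0.021 [327.40810835 318.96071943]
-0.003 0.021 [257.9069579  297.53616202]
0.01 -0.021 [328.64552156 298.83621964]
0.01 0.021 [258.5861065  277.55697398]
[[289.98775886 272.21380835]
 [289.55601048 281.62600353]
 [286.88085661 339.71194251]
 [281.44237823 456.59376044]]
```

View pics/s2c.png

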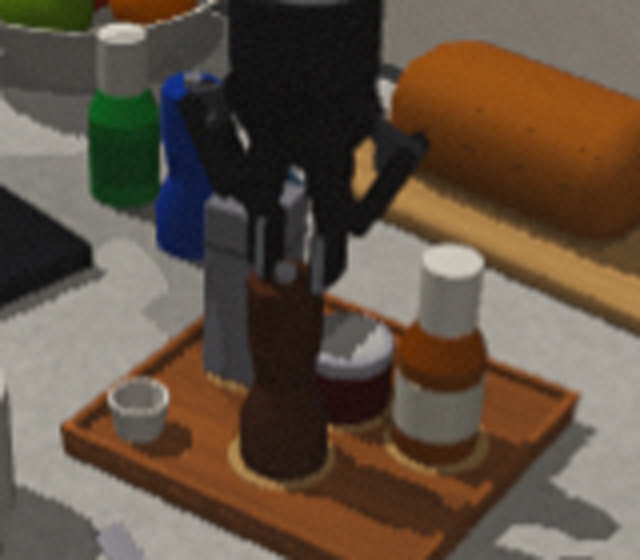

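View pics/w3c.png

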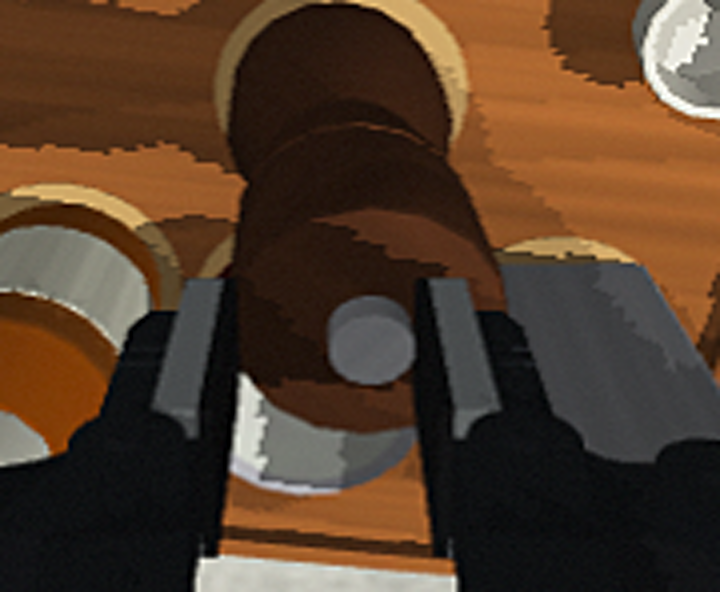

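```bash
python3 -c "
from h import *
for n,us in (('w1',[(240,252),(240,258),(240,270),(240,290),(398,252),(398,258),(398,270),(225,300)]),('w2',[(282,245),(282,250),(280,265),(362,245),(362,255),(362,270),(284,290)])):
  p=cloud(load(n))
  for u in us: print(n,u,p[u[1],u[0]].round(4))
im=load('w1')['color'][...,::-1]
cv2.imwrite('pics/w1c.png',cv2.resize(im[200:400,200:440],None,fx=3,fy=3,interpolation=cv2.INTER_CUBIC))
"
```

```text
w1 (240, 252) [ 0.5672 -0.0774  0.1414]
w1 (240, 258) [ 0.5055 -0.0561  0.249 ]
w1 (240, 270) [ 0.5046 -0.0531  0.2604]
w1 (240, 290) [ 0.5122 -0.0509  0.2649]
w1 (398, 252) [0.5388 0.0707 0.1314]
w1 (398, 258) [0.4872 0.0216 0.2497]
w1 (398, 270) [0.4913 0.0216 0.2545]
w1 (225, 300) [ 0.5092 -0.0544  0.2769]
w2 (282, 245) [ 0.5689 -0.0439  0.0164]
w2 (282, 250) [ 0.5028 -0.0386  0.144 ]
w2 (280, 265) [ 0.5012 -0.0376  0.1612]
w2 (362, 245) [0.5464 0.0347 0.0245]
w2 (362, 255) [0.4927 0.0019 0.1505]
w2 (362, 270) [4.934e-01 2.000e-04 1.641e-01]
w2 (284, 290) [ 0.5061 -0.0333  0.1726]
```

View pics/w1c.png

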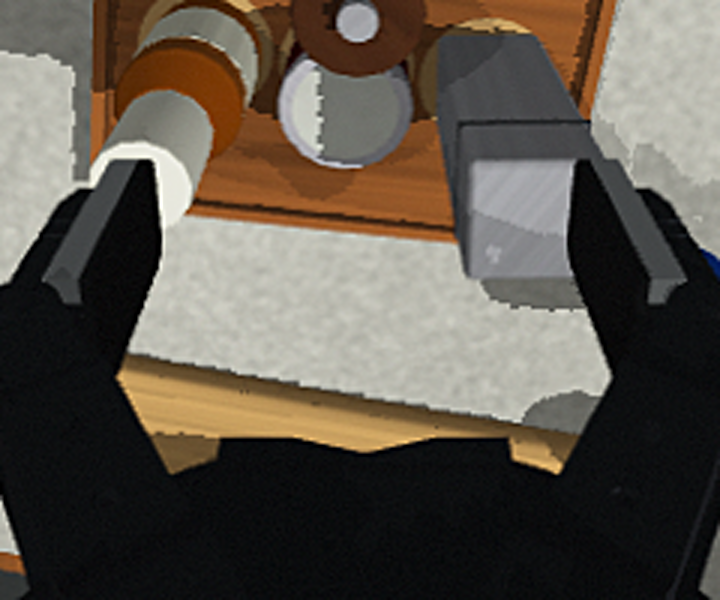

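The tips rest on top of the mill head instead of beside it. In the wrist depth and side view, the fingertips sit about 18 mm behind the reported TCP at 32 mm opening and about 28 mm behind at 75 mm. That contradicts the stated 22 mm ahead, so I'll use the measured offset. I'll back off, open and look again.

>>> play_rows(
  increments=[
    {"linear":[0,0,-1],"spin":0},
    {"linear":[0,0,-2],"spin":0},
    {"linear":[0,0,-2],"spin":0},
    {"linear":[0,0,-1],"spin":0},
    {"linear":[0,0,0],"spin":0},
    {"linear":[0,0,0],"spin":0},
  ],
)

```text
time: 5.9
ee_pos: [0.5065, -0.0145, 0.1783]
ee_rot: [0.622, 0.783, -0.0, -0.001]
force: [0.5, 0.1, 0.1]
finger_gap: 0.293
```

```bash
python3 -c "
from h import *
to(.5062,-.0143,.119)
c=grab('wrist','w4'); p=cloud(c)
im=c['color'][...,::-1]
cv2.imwrite('pics/w4c.png',cv2.resize(im[170:330,240:420],None,fx=4,fy=3.7,interpolation=cv2.INTER_CUBIC))
for v in range(225,300,4): print(v,[p[v,u].round(4).tolist() for u in (291,296,352,357)])
"
```

```text
t 5.9 pos [ 0.5065 -0.0145  0.1783] phi 1.798 zax [-0.001  0.    -1.   ] F [0.5 0.1 0.1] gap_cm 2.49
  tool shift cm [ 0.02 -0.02  5.93]
225 [[0.5683, -0.0387, 0.016], [0.5148, -0.033, 0.1347], [0.5469, 0.0322, 0.0275], [0.5458, 0.0381, 0.0269]]
229 [[0.5745, -0.0377, 0.0139], [0.5648, -0.0317, 0.0321], [0.5476, 0.0313, 0.038], [0.5456, 0.0365, 0.0397]]
233 [[0.5788, -0.0366, 0.0163], [0.5638, -0.0308, 0.045], [0.5487, 0.0306, 0.0471], [0.5463, 0.0354, 0.0497]]
237 [[0.5848, -0.0356, 0.0149], [0.562, -0.03, 0.0588], [0.5504, 0.0303, 0.054], [0.5469, 0.0344, 0.0592]]
241 [[0.5899, -0.0345, 0.0158], [0.566, -0.0291, 0.0602], [0.5536, 0.0308, 0.0574], [0.5475, 0.0334, 0.0682]]
245 [[0.5, -0.0335, 0.1967], [0.4994, -0.0308, 0.1967], [0.4924, -0.0008, 0.1967], [0.5473, 0.0321, 0.0782]]
249 [[0.4995, -0.0331, 0.2019], [0.4997, -0.0304, 0.2005], [0.4921, -0.0015, 0.2022], [0.5482, 0.0314, 0.0856]]
253 [[0.4999, -0.0326, 0.2054], [0.4992, -0.0301, 0.2057], [0.4928, -0.0017, 0.2054], [0.4917, 0.0006, 0.2064]]
257 [[0.5, -0.0322, 0.2094], [0.4988, -0.0298, 0.2104], [0.4928, -0.0021, 0.2098], [
[... 439 characters left out ...]
, [0.4925, -0.0014, 0.2245]]
277 [[0.4989, -0.0305, 0.2283], [0.5066, -0.0277, 0.2159], [0.4927, -0.0042, 0.2285], [0.4925, -0.0019, 0.228]]
281 [[0.4995, -0.0302, 0.2304], [0.5082, -0.0274, 0.217], [0.4931, -0.0043, 0.231], [0.4927, -0.0022, 0.2309]]
285 [[0.5012, -0.0298, 0.2308], [0.5105, -0.0269, 0.2169], [0.4953, -0.0037, 0.2307], [0.4924, -0.0027, 0.2344]]
289 [[0.5033, -0.0294, 0.2308], [0.5112, -0.0266, 0.2191], [0.4973, -0.0032, 0.2306], [0.4919, -0.0033, 0.238]]
293 [[0.5062, -0.029, 0.2296], [0.5132, -0.0261, 0.2196], [0.4994, -0.0026, 0.2306], [0.4913, -0.0039, 0.2417]]
297 [[0.5077, -0.0286, 0.2305], [0.5157, -0.0257, 0.2193], [0.5016, -0.002, 0.2305], [0.4921, -0.0039, 0.2431]]
```

View pics/w4c.png

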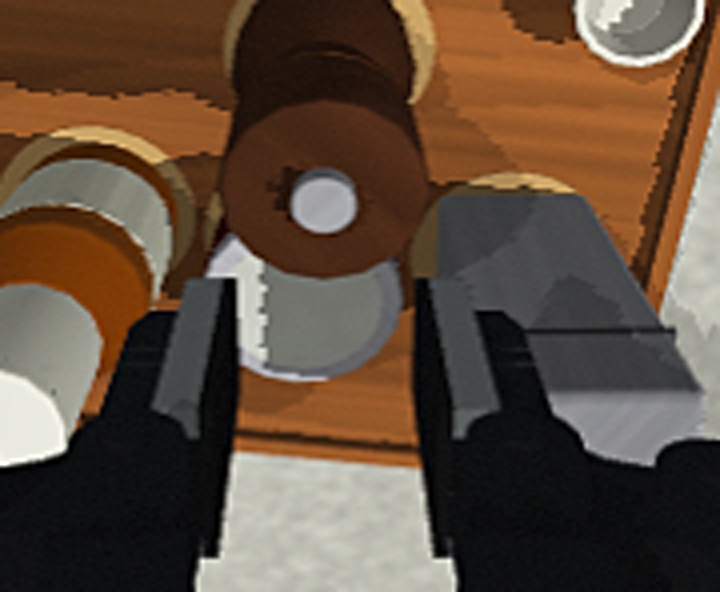

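>>> play_rows(
  increments=[
    {"linear":[0,0,0],"spin":0},
    {"linear":[0,0,0],"spin":0},
    {"linear":[0,0,0],"spin":0},
    {"linear":[0,0,0],"spin":0},
  ],
  claw=7,
)

```text
time: 6.45
ee_pos: [0.5069, -0.0146, 0.1789]
ee_rot: [0.622, 0.783, -0.0, -0.0]
force: [-0.6, 0.4, -0.7]
finger_gap: 0.821
```

```bash
python3 -c "
from h import *
print(onplane(load('w4'),[(320.4,224.7)],.141),onplane(load('w1'),[(319.5,207.3)],.141))
to(.5062,-.0143,.082)
c=grab('top','t1');im=c['color'][...,::-1]
cv2.imwrite('pics/t1c.png',cv2.resize(im[110:230,260:400],None,fx=5,fy=5,interpolation=cv2.INTER_CUBIC))
"
```

```text
[[ 0.50770877 -0.01523262  0.141     ]] [[ 0.50749206 -0.01483961  0.141     ]]
t 6.45 pos [ 0.5069 -0.0146  0.1789] phi 1.798 zax [-0.  0. -1.] F [-0.6  0.4 -0.7] gap_cm 6.98
  tool shift cm [ 0.04 -0.06  9.69]
```

View pics/t1c.png

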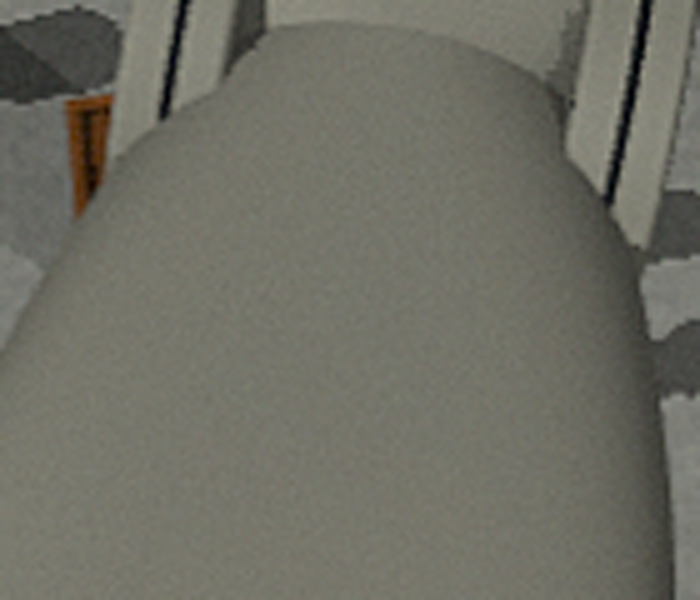

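In the top view the arm hides the tray. The wrist view shows the mill unmoved to within 0.5 mm. I'm going down 9.6 cm.

>>> play_rows(
  increments=[
    {"linear":[0,0,2],"spin":0},
    {"linear":[0,0,2.5],"spin":0},
    {"linear":[0,0,2.5],"spin":0},
    {"linear":[0,0,1.6],"spin":0},
    {"linear":[0,0,1],"spin":0},
    {"linear":[0,0,0],"spin":0},
    {"linear":[0,0,0],"spin":0},
  ],
)

```text
time: 7.38
ee_pos: [0.5073, -0.0147, 0.0836]
ee_rot: [0.622, 0.783, 0.0, 0.0]
force: [0.1, -0.3, 0.2]
finger_gap: 0.821
```

>>> play_rows(
  increments=[
    {"linear":[0,0,0],"spin":0},
    {"linear":[0,0,0],"spin":0},
    {"linear":[0,0,0],"spin":0},
    {"linear":[0,0,0],"spin":0},
  ],
  claw=3.4,
  force=40,
)

```text
time: 7.88
ee_pos: [0.5073, -0.0147, 0.0836]
ee_rot: [0.622, 0.783, 0.0, 0.001]
force: [0.2, -0.2, 6.1]
finger_gap: 0.479
```

```bash
python3 -c "
from h import *
to(.5062,-.0143,.082)
im=grab('side','s3')['color'][...,::-1]
cv2.imwrite('pics/s3c.png',cv2.resize(im[90:230,270:430],None,fx=4,fy=4,interpolation=cv2.INTER_CUBIC))
"
```

```text
t 7.88 pos [ 0.5073 -0.0147  0.0836] phi 1.7979 zax [ 0.001 -0.    -1.   ] F [ 0.2 -0.2  6.1] gap_cm 4.07
  tool shift cm [ 0.06 -0.1   0.16]
```

View pics/s3c.png

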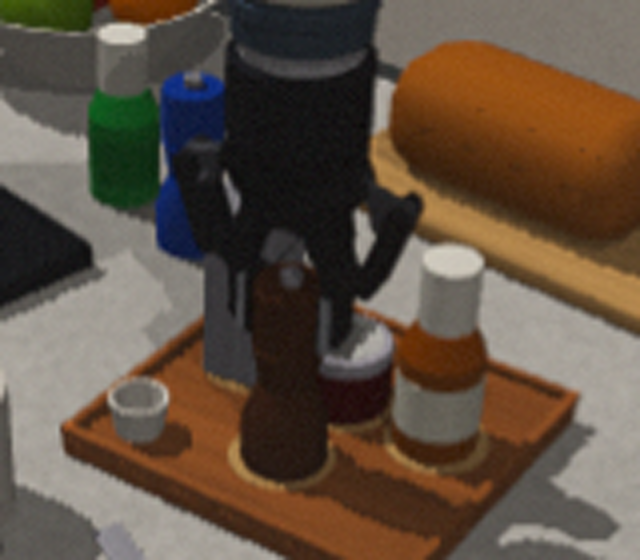

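>>> play_rows(
  increments=[
    {"linear":[0,0,-0.5],"spin":0},
    {"linear":[0,0,-1.5],"spin":0},
    {"linear":[0,0,-2.5],"spin":0},
    {"linear":[0,0,-2.5],"spin":0},
    {"linear":[0,0,-1],"spin":0},
    {"linear":[0,0,0],"spin":0},
  ],
)

```text
time: 8.68
ee_pos: [0.5071, -0.0146, 0.1635]
ee_rot: [0.622, 0.783, 0.0, 0.0]
force: [0.0, 0.0, -2.0]
finger_gap: 0.483
```

>>> play_rows(
  increments=[
    {"linear":[1.2,-0.1,0],"spin":0},
    {"linear":[2.5,-0.2,0],"spin":0},
    {"linear":[3.5,-0.2,0],"spin":0},
    {"linear":[4,-0.3,0],"spin":0},
    {"linear":[4,-0.3,0],"spin":0},
    {"linear":[4,-0.3,0],"spin":0},
    {"linear":[4,-0.3,0],"spin":0},
    {"linear":[4,-0.3,0],"spin":0},
    {"linear":[3.5,-0.2,0],"spin":0},
    {"linear":[2.5,-0.1,0],"spin":0},
    {"linear":[1.5,-0.1,0],"spin":0},
    {"linear":[0,0,0],"spin":0},
  ],
)

```text
time: 10.18
ee_pos: [0.4046, 0.3186, 0.1624]
ee_rot: [0.622, 0.783, -0.001, -0.0]
force: [1.2, 0.2, -2.4]
finger_gap: 0.487
```

```bash
python3 -c "
from h import *
to(.4058,.3178,.0886)
im=grab('side','s4')
"
```

```text
t 10.18 pos [0.4046 0.3186 0.1624] phi 1.7995 zax [-0.001 -0.001 -1.   ] F [ 1.2  0.2 -2.4] gap_cm 4.14
  tool shift cm [-0.11  0.1   7.38]
```

View pics/s4.png

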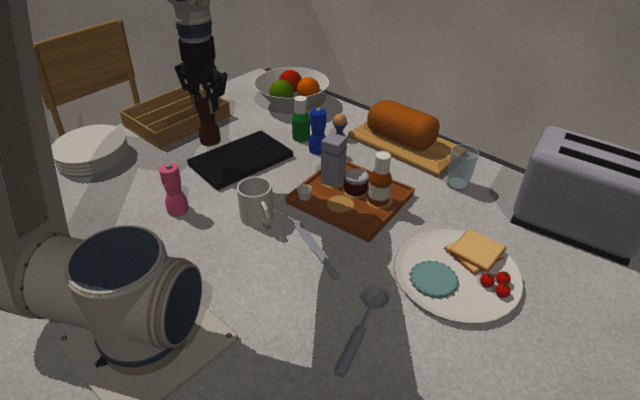

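The mill hangs upright at (208,120) above the near end of the board, and the tray's near cork spot is empty. I'm lowering it.

>>> play_rows(
  increments=[
    {"linear":[-0.1,0.1,1.5],"spin":0},
    {"linear":[0,0,2],"spin":0},
    {"linear":[0,0,2],"spin":0},
    {"linear":[0,0,1],"spin":0},
    {"linear":[0,0,0.4],"spin":0},
    {"linear":[0,0,0.2],"spin":0},
    {"linear":[0,0,0.2],"spin":0},
    {"linear":[0,0,0],"spin":0},
    {"linear":[0,0,0],"spin":0},
  ],
)

```text
time: 11.35
ee_pos: [0.4066, 0.3175, 0.0902]
ee_rot: [0.622, 0.783, 0.0, 0.0]
force: [-0.2, -0.0, -2.4]
finger_gap: 0.479
```

>>> play_rows(
  increments=[
    {"linear":[0,0,0.1],"spin":0},
    {"linear":[0,0,0.1],"spin":0},
    {"linear":[0,0,0],"spin":0},
  ],
)

```text
time: 11.72
ee_pos: [0.4068, 0.3174, 0.0887]
ee_rot: [0.622, 0.783, 0.0, 0.0]
force: [-1.0, -1.7, 4.3]
finger_gap: 0.483
```

>>> play_rows(
  increments=[
    {"linear":[0,0,0],"spin":0},
    {"linear":[0,0,0],"spin":0},
    {"linear":[0,0,0],"spin":0},
    {"linear":[0,0,0],"spin":0},
    {"linear":[0,0,-1],"spin":0},
    {"linear":[0,0,-2.5],"spin":0},
    {"linear":[0,0,-2.5],"spin":0},
    {"linear":[0,0,-2.5],"spin":0},
    {"linear":[0,0,-1],"spin":0},
    {"linear":[0,0,0],"spin":0},
  ],
  claw=7,
)

```text
time: 12.98
ee_pos: [0.4067, 0.3175, 0.1834]
ee_rot: [0.622, 0.783, 0.0, 0.0]
force: [-0.1, 0.6, -0.4]
finger_gap: 0.823
```

```bash
python3 -c "
from h import *
to(.5635,.0585,.1836)
im=grab('side','s5')
"
```

```text
t 12.97 pos [0.4067 0.3175 0.1834] phi 1.798 zax [ 0.001  0.001 -1.   ] F [-0.1  0.6 -0.4] gap_cm 6.99
  tool shift cm [-2.876e+01  9.440e+00 -2.000e-02]
```

View pics/s5.png

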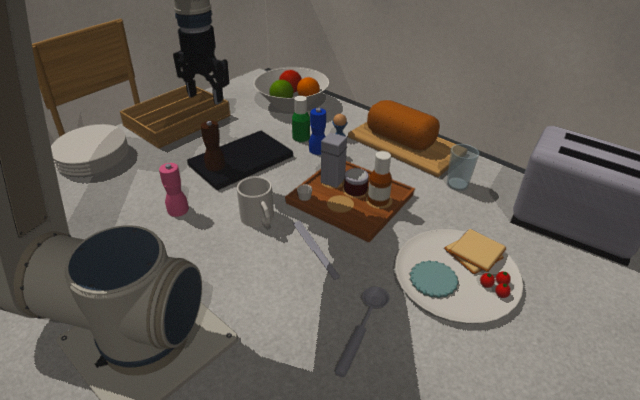

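The mill stands upright on the board at (212,150). Next is the tin.

>>> play_rows(
  increments=[
    {"linear":[-1.5,0.5,0],"spin":0},
    {"linear":[-3,1,0],"spin":0},
    {"linear":[-4,1.3,0],"spin":0},
    {"linear":[-4,1.3,0],"spin":0},
    {"linear":[-4,1.3,0],"spin":0},
    {"linear":[-4,1.3,0],"spin":0},
    {"linear":[-4,1.3,0],"spin":0},
    {"linear":[-2.8,0.9,0],"spin":0},
    {"linear":[-1.5,0.5,0],"spin":0},
    {"linear":[0,0,0],"spin":0},
    {"linear":[0,0,0],"spin":0},
  ],
)

```text
time: 14.4
ee_pos: [0.5624, 0.0586, 0.1828]
ee_rot: [0.622, 0.783, -0.0, -0.0]
force: [-0.7, 0.9, -0.0]
finger_gap: 0.817
```

```bash
python3 -c "
from h import *
to(.5635,.0585,.0825)
im=grab('wrist','w5')
"
```

```text
t 14.4 pos [0.5624 0.0586 0.1828] phi 1.7985 zax [-0.001  0.    -1.   ] F [-0.7  0.9 -0. ] gap_cm 6.94
  tool shift cm [-0.03  0.11 10.03]
```

View pics/w5.png

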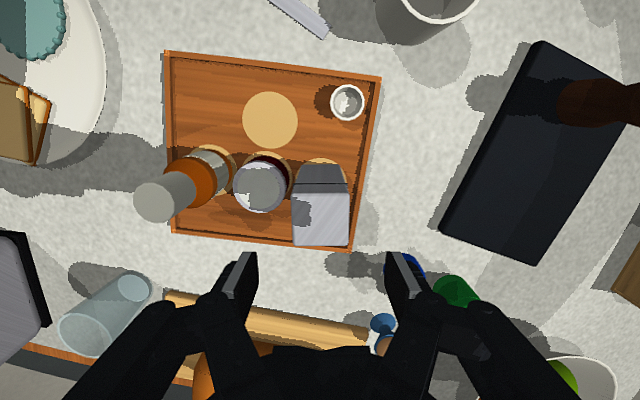

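```bash
python3 -c "
from h import *
c=load('w5');q=onplane(c,[(293,194),(349,194),(350,247),(290,243)],.135);print(q.round(4),q.mean(0))
e=q[1]-q[0]+q[2]-q[3];print(np.arctan2(e[1],e[0]))
print('bottle',onplane(c,[(154,203)],.14),'pot',onplane(c,[(260,188)],.06),'mill',onplane(c,[(270,119)],.015))
"
```

```text
[[0.548  0.0327 0.135 ]
 [0.5384 0.0743 0.135 ]
 [0.5818 0.0867 0.135 ]
 [0.5893 0.0384 0.135 ]] [0.56439068 0.05805541 0.135     ]
1.758991211902531
bottle [[ 0.57751668 -0.06981847  0.14      ]] pot [[ 0.57330751 -0.00437006  0.06      ]] mill [[ 0.50629775 -0.01343069  0.015     ]]
```

>>> play_rows(
  increments=[
    {"linear":[0,0.1,2],"spin":0},
    {"linear":[0,0,2.5],"spin":0},
    {"linear":[0,0,2.5],"spin":0},
    {"linear":[0,0,2],"spin":0},
    {"linear":[0,0,1],"spin":0},
    {"linear":[0,0,0],"spin":0},
    {"linear":[0,0,0],"spin":0},
  ],
)

```text
time: 15.32
ee_pos: [0.5644, 0.0584, 0.0839]
ee_rot: [0.622, 0.783, 0.0, 0.001]
force: [-0.7, 0.2, -0.1]
finger_gap: 0.824
```

>>> play_rows(
  increments=[
    {"linear":[0,0,0],"spin":0},
    {"linear":[0,0,0],"spin":0},
    {"linear":[0,0,0],"spin":0},
    {"linear":[0,0,0],"spin":0},
  ],
  claw=3.8,
)

```text
time: 15.82
ee_pos: [0.5645, 0.0581, 0.0838]
ee_rot: [0.622, 0.783, 0.0, 0.001]
force: [0.3, -0.4, 6.1]
finger_gap: 0.534
```

>>> play_rows(
  increments=[
    {"linear":[0,0,-0.5],"spin":0},
    {"linear":[0,0,-1.5],"spin":0},
    {"linear":[0,0,-2.5],"spin":0},
    {"linear":[0,0,-2.5],"spin":0},
    {"linear":[0,0,-1],"spin":0},
    {"linear":[0,0,0],"spin":0},
  ],
)

```text
time: 16.58
ee_pos: [0.5642, 0.0582, 0.1635]
ee_rot: [0.622, 0.783, 0.0, 0.0]
force: [-0.6, 0.4, -3.0]
finger_gap: 0.533
```

```bash
python3 -c "
from h import *
to(.4832,.3082,.0885)
im=grab('side','s6')
"
```

```text
t 16.57 pos [0.5642 0.0582 0.1635] phi 1.798 zax [ 0.001 -0.    -1.   ] F [-0.6  0.4 -3. ] gap_cm 4.53
  tool shift cm [26.19 -2.27  7.49]
```

View pics/s6.png

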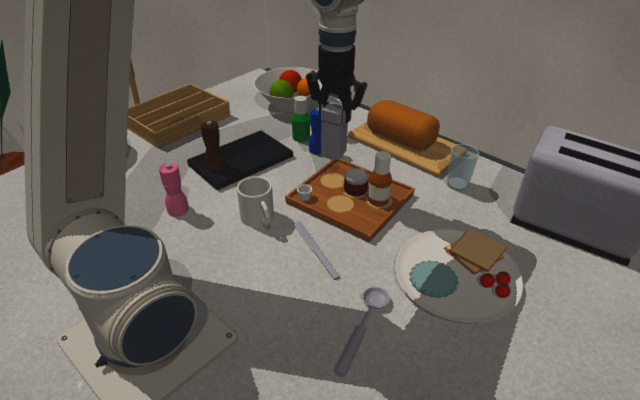

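The tin is held upright, with its side at (335,130), and its path to the board's middle is clear of the blue mill.

>>> play_rows(
  increments=[
    {"linear":[1.2,-0.4,0],"spin":0},
    {"linear":[2.5,-0.6,0],"spin":0},
    {"linear":[3.5,-0.5,0],"spin":0},
    {"linear":[4,-0.4,0],"spin":0},
    {"linear":[4,-0.2,0],"spin":0},
    {"linear":[4,-0.2,0],"spin":0},
    {"linear":[3.5,0,0],"spin":0},
    {"linear":[2.3,0,0],"spin":0},
    {"linear":[1.2,0,0],"spin":0},
    {"linear":[0,0,0],"spin":0},
    {"linear":[0,0,0],"spin":0},
  ],
)

```text
time: 18.0
ee_pos: [0.4826, 0.3076, 0.1628]
ee_rot: [0.623, 0.783, -0.0, -0.0]
force: [0.0, -0.2, -1.8]
finger_gap: 0.531
```

>>> play_rows(
  increments=[
    {"linear":[0,0,1.5],"spin":0},
    {"linear":[0,0,2],"spin":0},
    {"linear":[0,0,2],"spin":0},
    {"linear":[0,0,1],"spin":0},
    {"linear":[0,0,0.4],"spin":0},
    {"linear":[0,0,0.2],"spin":0},
    {"linear":[0,0,0.2],"spin":0},
    {"linear":[0,0,0.1],"spin":0},
    {"linear":[0,0,0],"spin":0},
    {"linear":[0,0,0],"spin":0},
  ],
)

```text
time: 19.25
ee_pos: [0.4826, 0.3083, 0.0891]
ee_rot: [0.622, 0.783, 0.0, 0.0]
force: [0.1, -0.3, -1.3]
finger_gap: 0.531
```

>>> play_rows(
  increments=[
    {"linear":[0,0,0.1],"spin":0},
    {"linear":[0,0,0],"spin":0},
    {"linear":[0,0,0],"spin":0},
  ],
)

```text
time: 19.62
ee_pos: [0.4827, 0.3083, 0.0888]
ee_rot: [0.622, 0.783, 0.0, 0.0]
force: [-1.3, -1.8, 4.8]
finger_gap: 0.538
```

>>> play_rows(
  increments=[
    {"linear":[0,0,0],"spin":0},
    {"linear":[0,0,0],"spin":0},
    {"linear":[0,0,0],"spin":0},
    {"linear":[0,0,0],"spin":0},
    {"linear":[0,0,-1],"spin":0},
    {"linear":[0,0,-2.5],"spin":0},
    {"linear":[0,0,-2.5],"spin":0},
    {"linear":[0,0,-2.5],"spin":0},
    {"linear":[0,0,-1],"spin":0},
    {"linear":[0,0,0],"spin":0},
  ],
  claw=7,
)

```text
time: 20.88
ee_pos: [0.4827, 0.3083, 0.1834]
ee_rot: [0.622, 0.783, 0.0, 0.0]
force: [-1.7, 0.7, -0.5]
finger_gap: 0.82
```

```bash
python3 -c "
from h import *
to(.577,-.0698,.183)
im=grab('side','s7')
"
```

```text
t 20.88 pos [0.4827 0.3083 0.1834] phi 1.798 zax [ 0.001  0.    -1.   ] F [-1.7  0.7 -0.5] gap_cm 6.97
  tool shift cm [-38.97   0.67   0.04]
```

View pics/s7.png

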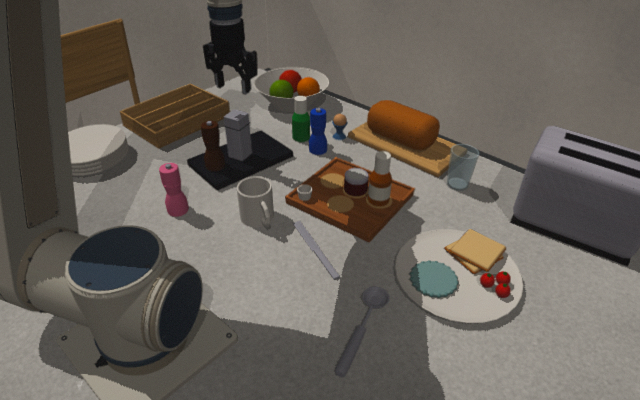

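The mill (212,145) and tin (238,135) both stand on the board. The bottle is next.

>>> play_rows(
  increments=[
    {"linear":[-1.5,0,0],"spin":0},
    {"linear":[-3,0.1,0],"spin":0},
    {"linear":[-4.5,0.1,0],"spin":0},
    {"linear":[-5,0.1,0],"spin":0},
    {"linear":[-5,0.1,0],"spin":0},
    {"linear":[-5,0.1,0],"spin":0},
    {"linear":[-5,0.1,0],"spin":0},
    {"linear":[-4.5,0.1,0],"spin":0},
    {"linear":[-3.5,0,0],"spin":0},
    {"linear":[-2,0,0],"spin":0},
    {"linear":[0,0,0],"spin":0},
    {"linear":[0,0,0],"spin":0},
  ],
)

```text
time: 22.42
ee_pos: [0.5768, -0.0694, 0.1828]
ee_rot: [0.622, 0.783, -0.0, -0.0]
force: [0.2, -0.0, -0.8]
finger_gap: 0.819
```

```bash
python3 -c "
from h import *
to(.577,-.0698,.0855)
im=grab('wrist','w6')
"
```

```text
t 22.43 pos [ 0.5768 -0.0694  0.1828] phi 1.7984 zax [-0.001  0.    -1.   ] F [ 0.2 -0.  -0.8] gap_cm 6.96
  tool shift cm [-0.04  0.01  9.73]
```

View pics/w6.png

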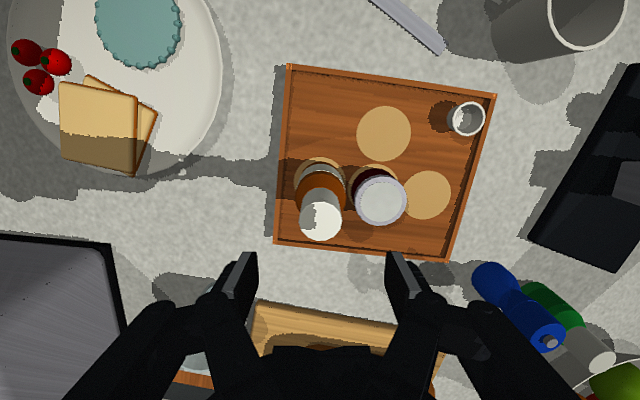

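The bottle cap at (321,221) is centred under the jaws.

>>> play_rows(
  increments=[
    {"linear":[0,0,2],"spin":0},
    {"linear":[0,0,2.5],"spin":0},
    {"linear":[0,0,2.5],"spin":0},
    {"linear":[0,0,1.7],"spin":0},
    {"linear":[0,0,1],"spin":0},
    {"linear":[0,0,0],"spin":0},
    {"linear":[0,0,0],"spin":0},
  ],
)

```text
time: 23.35
ee_pos: [0.5776, -0.07, 0.0868]
ee_rot: [0.622, 0.783, 0.0, 0.001]
force: [0.1, 0.2, 0.0]
finger_gap: 0.821
```

>>> play_rows(
  increments=[
    {"linear":[0,0,0],"spin":0},
    {"linear":[0,0,0],"spin":0},
    {"linear":[0,0,0],"spin":0},
    {"linear":[0,0,0],"spin":0},
    {"linear":[0,0,0],"spin":0},
  ],
  claw=2.6,
)

```text
time: 23.98
ee_pos: [0.5775, -0.0703, 0.0866]
ee_rot: [0.622, 0.783, 0.0, 0.0]
force: [-1.6, 0.3, 6.3]
finger_gap: 0.389
```

>>> play_rows(
  increments=[
    {"linear":[0,0,-0.5],"spin":0},
    {"linear":[0,0,-1.5],"spin":0},
    {"linear":[0,0,-2.5],"spin":0},
    {"linear":[0,0,-2.5],"spin":0},
    {"linear":[0,0,-1],"spin":0},
    {"linear":[0,0,0],"spin":0},
  ],
)

```text
time: 24.72
ee_pos: [0.5774, -0.0702, 0.1665]
ee_rot: [0.622, 0.783, 0.0, 0.001]
force: [0.3, -0.6, -2.7]
finger_gap: 0.386
```

```bash
python3 -c "
from h import *
to(.5566,.299,.0895)
im=grab('side','s8')
t=load('top0'); p=cloud(t)
hsv=cv2.cvtColor(t['color'],cv2.COLOR_RGB2HSV)
for n,lo,hi,z in (('blue',(105,120,30),(130,255,255),.0),('green',(60,100,20),(90,255,255),0)):
  m=cv2.inRange(hsv,lo,hi)>0; m[:, 260:]=0; m[:85]=0; m[160:]=0
  q=p[m]; print(n,m.sum(),np.nanmin(q,0),np.nanmax(q,0))
"
```

```text
t 24.73 pos [ 0.5774 -0.0702  0.1665] phi 1.798 zax [ 0.001 -0.    -1.   ] F [ 0.3 -0.6 -2.7] gap_cm 3.28
  tool shift cm [36.45  6.28  7.69]
blue 682 [ 0.59421615  0.16992424 -0.00085159] [0.7596244  0.28566077 0.12515837]
green 411 [ 0.57565811  0.24072073 -0.00217701] [0.69938864 0.36333904 0.08424951]
```

View pics/s8.png

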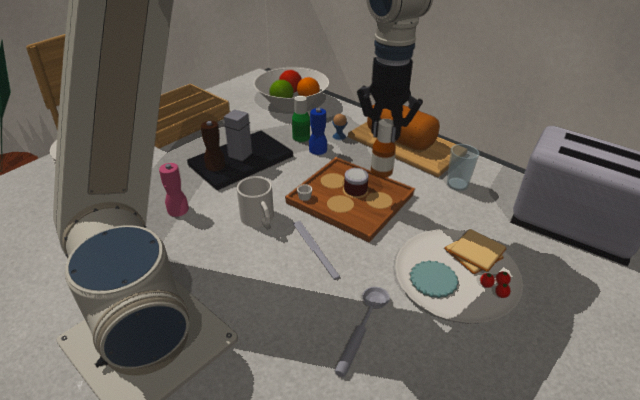

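The bottle is held upright at (383,150). I'll route it at smaller x, past the blue look-alike.

>>> play_rows(
  increments=[
    {"linear":[1.5,0,0],"spin":0},
    {"linear":[3,0,0],"spin":0},
    {"linear":[4,0,0],"spin":0},
    {"linear":[4.5,0,0],"spin":0},
    {"linear":[4.5,0,0],"spin":0},
    {"linear":[4.5,0,0],"spin":0},
    {"linear":[4,1,0],"spin":0},
    {"linear":[3.5,1.5,0],"spin":0},
    {"linear":[3,1.5,0],"spin":0},
    {"linear":[2,1.2,0],"spin":0},
    {"linear":[1.5,0.7,0],"spin":0},
    {"linear":[0.5,0.2,0],"spin":0},
  ],
)

```text
time: 26.28
ee_pos: [0.5538, 0.3001, 0.1653]
ee_rot: [0.622, 0.783, -0.0, -0.0]
force: [0.0, -0.2, -2.3]
finger_gap: 0.388
```

>>> play_rows(
  increments=[
    {"linear":[0,0,0],"spin":0},
    {"linear":[0,0,0],"spin":0},
  ],
)

```text
time: 26.52
ee_pos: [0.5543, 0.2985, 0.1661]
ee_rot: [0.623, 0.782, -0.0, 0.0]
force: [-0.2, -1.2, -2.6]
finger_gap: 0.383
```

```bash
python3 -c "
from h import *
to(.555,.2993,.0917)
im=grab('side','s9')
"
```

```text
t 26.52 pos [0.5543 0.2985 0.1661] phi 1.7973 zax [-0. -0. -1.] F [-0.2 -1.2 -2.6] gap_cm 3.25
  tool shift cm [0.07 0.09 7.44]
```

View pics/s9.png

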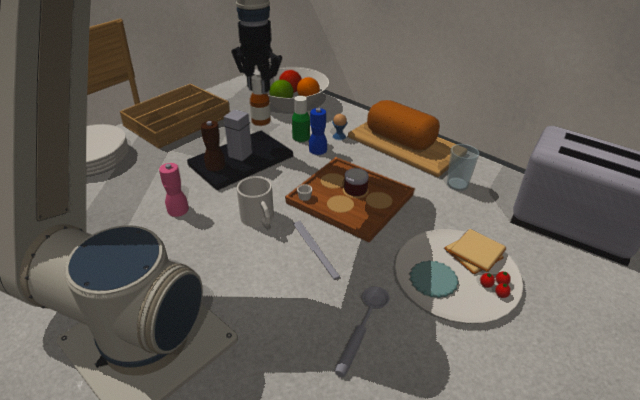

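The bottle is at (260,100) above the far end of the board, clear of the green bottle. I'm lowering it.

>>> play_rows(
  increments=[
    {"linear":[0,0,1.5],"spin":0},
    {"linear":[0,0,2],"spin":0},
    {"linear":[0,0,2],"spin":0},
    {"linear":[0,0,1],"spin":0},
    {"linear":[0,0,0.4],"spin":0},
    {"linear":[0,0,0.2],"spin":0},
    {"linear":[0,0,0.2],"spin":0},
    {"linear":[0,0,0.1],"spin":0},
    {"linear":[0,0,0],"spin":0},
    {"linear":[0,0,0],"spin":0},
  ],
)

```text
time: 27.82
ee_pos: [0.5545, 0.2992, 0.0922]
ee_rot: [0.622, 0.783, 0.0, 0.0]
force: [-0.3, 0.3, -3.3]
finger_gap: 0.383
```

>>> play_rows(
  increments=[
    {"linear":[0,0,0.1],"spin":0},
    {"linear":[0,0,0],"spin":0},
    {"linear":[0,0,0],"spin":0},
  ],
)

```text
time: 28.2
ee_pos: [0.5546, 0.2993, 0.0916]
ee_rot: [0.622, 0.783, 0.0, 0.0]
force: [-1.6, -0.9, 5.6]
finger_gap: 0.39
```

>>> play_rows(
  increments=[
    {"linear":[0,0,0],"spin":0},
    {"linear":[0,0,0],"spin":0},
    {"linear":[0,0,0],"spin":0},
    {"linear":[0,0,0],"spin":0},
    {"linear":[0,0,-1],"spin":0},
    {"linear":[0,0,-2.5],"spin":0},
    {"linear":[0,0,-2.5],"spin":0},
    {"linear":[0,0,-2.5],"spin":0},
    {"linear":[0,0,-1],"spin":0},
    {"linear":[0,0,0],"spin":0},
  ],
  claw=6,
)

```text
time: 29.45
ee_pos: [0.5547, 0.2993, 0.1865]
ee_rot: [0.622, 0.783, 0.0, 0.0]
force: [0.4, 0.2, -0.0]
finger_gap: 0.704
```

```bash
python3 -c "
from h import *
to(.572,-.006,.183)
im=grab('side','s10')
"
```

```text
t 29.45 pos [0.5547 0.2993 0.1865] phi 1.798 zax [ 0.001  0.    -1.   ] F [ 0.4  0.2 -0. ] gap_cm 5.98
  tool shift cm [-30.14  -5.19   0.34]
```

View pics/s10.png

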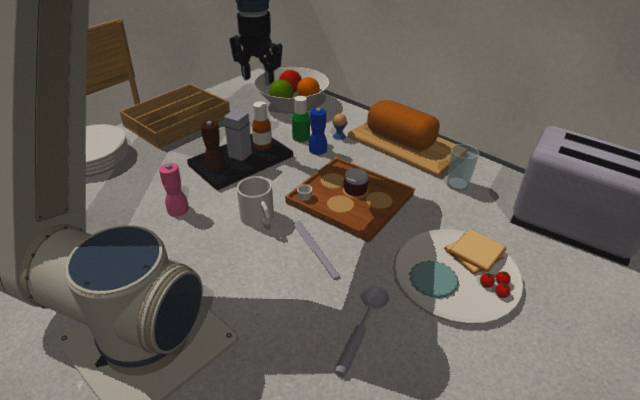

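All three stand upright on the board: mill (212,145), tin (238,135), bottle (262,125). Next is the pot, with the jaws turned for the saucer.

>>> play_rows(
  increments=[
    {"linear":[-1.5,-0.2,0],"spin":0},
    {"linear":[-3,-0.5,0],"spin":0},
    {"linear":[-4,-0.7,0],"spin":0},
    {"linear":[-4.5,-0.8,0],"spin":0},
    {"linear":[-4.5,-0.8,0],"spin":0},
    {"linear":[-4.5,-0.8,0],"spin":0},
    {"linear":[-4,-0.7,0],"spin":0},
    {"linear":[-2.6,-0.5,0],"spin":0},
    {"linear":[-1.5,-0.2,0],"spin":0},
    {"linear":[0,0,0],"spin":0.12},
    {"linear":[0,0,0],"spin":0.12},
    {"linear":[0,0,0],"spin":0.11},
  ],
  claw=8.2,
)

```text
time: 31.0
ee_pos: [0.5713, -0.0058, 0.1855]
ee_rot: [0.75, 0.661, -0.0, -0.0]
force: [0.6, 0.1, 1.0]
finger_gap: 0.957
```

>>> play_rows(
  increments=[
    {"linear":[0,0,0],"spin":0},
    {"linear":[0,0,0],"spin":0},
  ],
)

```text
time: 31.25
ee_pos: [0.5714, -0.0057, 0.1858]
ee_rot: [0.748, 0.663, -0.0, -0.0]
force: [0.2, -0.6, 0.7]
finger_gap: 0.962
```

```bash
python3 -c "
from h import *
to(.572,-.006,.002)
im=grab('wrist','w7')
"
```

```text
t 31.25 pos [ 0.5714 -0.0057  0.1858] phi 1.4507 zax [-0.  0. -1.] F [ 0.2 -0.6  0.7] gap_cm 8.18
  tool shift cm [-0.03  0.07 18.38]
```

View pics/w7.png

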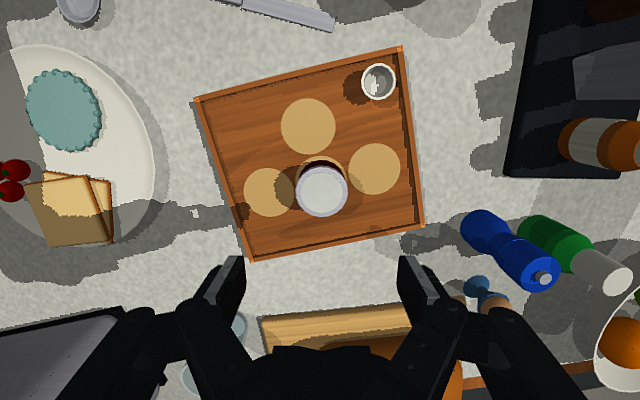

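```bash
python3 -c "
from h import *
c=load('w7')
print('pot',onplane(c,[(321.5,191)],.06),'spots mill,bottle,tin',onplane(c,[(308,126),(269,191.5),(374.5,168.5)],.015).round(4).tolist())
h=cv2.cvtColor(c['color'],cv2.COLOR_RGB2HSV)
m=cv2.inRange(h,(75,40,40),(105,255,255)); m[:,130:]=0;m[170:]=0
k=max(cv2.findContours(m,0,cv2.CHAIN_APPROX_NONE)[0],key=cv2.contourArea)
w=onplane(c,k.reshape(-1,2),.018)[:,:2].astype(np.float32); print('saucer',cv2.fitEllipse(w*1000))
print('tomato',onplane(c,[(12,170),(10,190)],.02), 'toast near edge',onplane(c,[(28,186),(92,176)],.025))
"
```

```text
pot [[ 0.57212729 -0.0057081   0.06      ]] spots mill,bottle,tin [[0.5072, -0.0132, 0.015], [0.5781, -0.0708, 0.015], [0.5651, 0.0586, 0.015]]
saucer ((452.7148742675781, -293.11383056640625), (90.12393951416016, 93.17691040039062), 169.23886108398438)
tomato [[ 0.50890516 -0.38919035  0.02      ]
 [ 0.53326998 -0.40478961  0.02      ]] toast near edge [[ 0.53100472 -0.36976092  0.025     ]
 [ 0.53015101 -0.27806636  0.025     ]]
```

>>> play_rows(
  increments=[
    {"linear":[0,0,2],"spin":0},
    {"linear":[0,0,3],"spin":0},
    {"linear":[0,0,3],"spin":0},
    {"linear":[0,0,3],"spin":0},
    {"linear":[0,0,3],"spin":0},
    {"linear":[0,0,2.3],"spin":0},
    {"linear":[0,0,1.2],"spin":0},
    {"linear":[0,0,0.8],"spin":0},
    {"linear":[0,0,0],"spin":0},
    {"linear":[0,0,0],"spin":0},
  ],
)

```text
time: 32.55
ee_pos: [0.5721, -0.0059, 0.0037]
ee_rot: [0.749, 0.662, 0.0, 0.0]
force: [0.3, 0.0, -0.2]
finger_gap: 0.961
```

```bash
python3 -c "
from h import *
to(.572,-.006,.002)
im=grab('side','s11')['color'][...,::-1]
cv2.imwrite('pics/s11c.png',cv2.resize(im[90:250,270:430],None,fx=4,fy=3.7,interpolation=cv2.INTER_CUBIC))
"
```

```text
t 32.55 pos [ 0.5721 -0.0059  0.0037] phi 1.4481 zax [ 0.001 -0.    -1.   ] F [ 0.3  0.  -0.2] gap_cm 8.17
  tool shift cm [-0.01 -0.    0.17]
```

View pics/s11c.png

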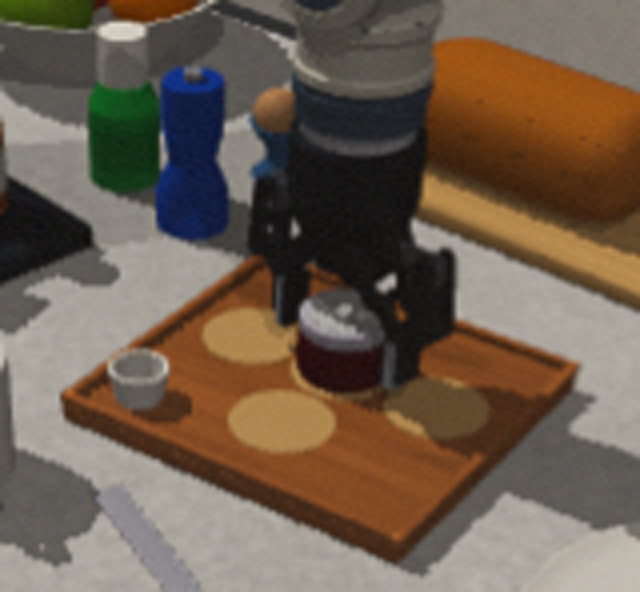

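The fingers stand on either side of the pot, with its lid at (343,315) in the crop, and the tips are clear of the tray. I'm closing and lifting.

>>> play_rows(
  increments=[
    {"linear":[0,0,0],"spin":0},
    {"linear":[0,0,0],"spin":0},
    {"linear":[0,0,0],"spin":0},
    {"linear":[0,0,0],"spin":0},
    {"linear":[0,0,0],"spin":0},
  ],
  claw=4.8,
)

```text
time: 33.22
ee_pos: [0.5718, -0.0058, 0.0036]
ee_rot: [0.749, 0.662, 0.0, 0.0]
force: [-1.8, 0.5, 5.7]
finger_gap: 0.649
```

>>> play_rows(
  increments=[
    {"linear":[0,0,-0.5],"spin":0},
    {"linear":[0,0,-1.5],"spin":0},
    {"linear":[0,0,-2.5],"spin":0},
    {"linear":[0,0,-2.5],"spin":0},
    {"linear":[0,0,-1],"spin":0},
    {"linear":[0,0,0],"spin":0},
  ],
)

```text
time: 33.98
ee_pos: [0.5718, -0.0058, 0.0836]
ee_rot: [0.749, 0.662, 0.0, 0.0]
force: [-0.4, 0.2, -1.4]
finger_gap: 0.645
```

```bash
python3 -c "
from h import *
to(.4513,-.2938,.0067)
"
```

```text
t 33.98 pos [ 0.5718 -0.0058  0.0836] phi 1.448 zax [ 0.001 -0.    -1.   ] F [-0.4  0.2 -1.4] gap_cm 5.49
  tool shift cm [-30.06  -8.45   7.68]
```

>>> play_rows(
  increments=[
    {"linear":[-1.5,-0.4,0],"spin":0},
    {"linear":[-3,-0.8,0],"spin":0},
    {"linear":[-4,-1.1,0],"spin":0},
    {"linear":[-4.5,-1.3,0],"spin":0},
    {"linear":[-4.5,-1.3,0],"spin":0},
    {"linear":[-4.5,-1.3,0],"spin":0},
    {"linear":[-4,-1.1,0],"spin":0},
    {"linear":[-2.6,-0.7,0],"spin":0},
    {"linear":[-1.5,-0.4,0],"spin":0},
    {"linear":[0,0,0],"spin":0},
    {"linear":[0,0,0],"spin":0},
  ],
)

```text
time: 35.35
ee_pos: [0.4513, -0.2934, 0.0827]
ee_rot: [0.749, 0.663, 0.0, -0.0]
force: [0.3, 1.1, -2.2]
finger_gap: 0.643
```

```bash
python3 -c "
from h import *
to(.4513,-.2938,.0067)
c=grab('wrist','w8')
"
```

```text
t 35.35 pos [ 0.4513 -0.2934  0.0827] phi 1.4486 zax [-0.     0.001 -1.   ] F [ 0.3  1.1 -2.2] gap_cm 5.47
  tool shift cm [-0.05  0.    7.6 ]
```

View pics/w8.png

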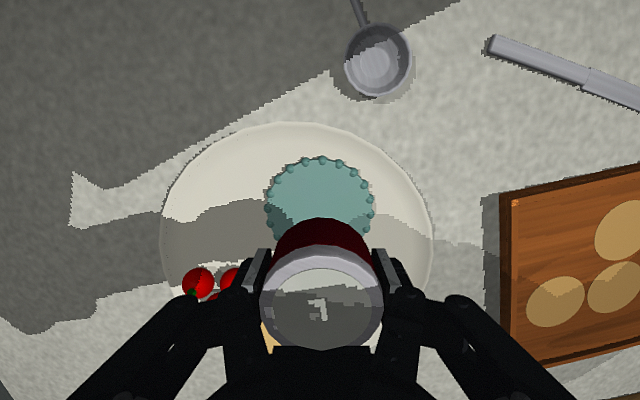

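The held pot (320,290) and saucer (centre column 320) line up, and the tomatoes at (200,282) and (230,278) lie clear to the left. I'm lowering.

>>> play_rows(
  increments=[
    {"linear":[0,0,1.5],"spin":0},
    {"linear":[0,0,2],"spin":0},
    {"linear":[0,0,2],"spin":0},
    {"linear":[0,0,1],"spin":0},
    {"linear":[0,0,0.5],"spin":0},
    {"linear":[0,0,0.2],"spin":0},
    {"linear":[0,0,0.1],"spin":0},
    {"linear":[0,0,0.1],"spin":0},
    {"linear":[0,0,0],"spin":0},
    {"linear":[0,0,0],"spin":0},
  ],
)

```text
time: 36.65
ee_pos: [0.4514, -0.2943, 0.0091]
ee_rot: [0.749, 0.662, 0.0, 0.0]
force: [-0.7, 0.2, -1.0]
finger_gap: 0.641
```

>>> play_rows(
  increments=[
    {"linear":[0,0,0.1],"spin":0},
    {"linear":[0,0,0.1],"spin":0},
    {"linear":[0,0,0],"spin":0},
  ],
)

```text
time: 37.02
ee_pos: [0.4512, -0.2942, 0.0068]
ee_rot: [0.749, 0.662, -0.0, -0.0]
force: [0.1, 0.1, -0.6]
finger_gap: 0.648
```

>>> play_rows(
  increments=[
    {"linear":[0,0,0.1],"spin":0},
    {"linear":[0,0,0],"spin":0},
    {"linear":[0,0,0],"spin":0},
  ],
)

```text
time: 37.4
ee_pos: [0.4513, -0.2942, 0.0066]
ee_rot: [0.749, 0.662, 0.0, 0.0]
force: [-2.9, 1.5, 6.8]
finger_gap: 0.648
```

>>> play_rows(
  increments=[
    {"linear":[0,0,0],"spin":0},
    {"linear":[0,0,0],"spin":0},
    {"linear":[0,0,0],"spin":0},
    {"linear":[0,0,0],"spin":0},
    {"linear":[0,0,-1],"spin":0},
    {"linear":[0,0,-2.5],"spin":0},
    {"linear":[0,0,-3],"spin":0},
    {"linear":[0,0,-4],"spin":0},
    {"linear":[0,0,-4],"spin":0},
    {"linear":[0,0,-2.5],"spin":0},
    {"linear":[0,0,-1],"spin":0},
    {"linear":[0,0,0],"spin":0},
  ],
  claw=7.6,
)

```text
time: 38.9
ee_pos: [0.4514, -0.2943, 0.1862]
ee_rot: [0.749, 0.662, 0.0, 0.0]
force: [0.3, -0.2, -0.5]
finger_gap: 0.892
```

```bash
python3 -c "
from h import *
to(.4068,.3174,.1867)
c=grab('wrist','w9')
"
```

```text
t 38.9 pos [ 0.4514 -0.2943  0.1862] phi 1.448 zax [ 0.001 -0.    -1.   ] F [ 0.3 -0.2 -0.5] gap_cm 7.58
  tool shift cm [ 60.16 -11.92  -0.08]
```

View pics/w9.png

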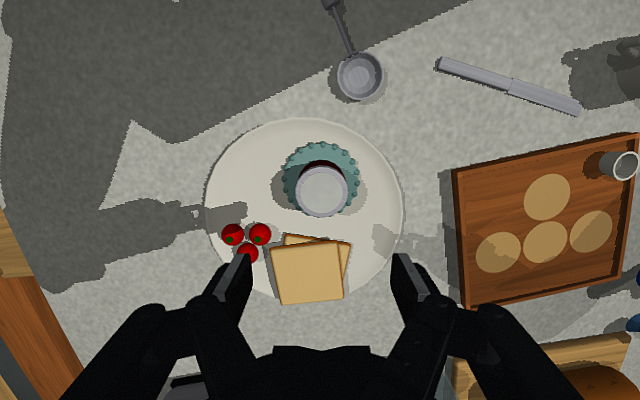

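```bash
python3 -c "
from h import *
c=load('w9')
print('pot',onplane(c,[(321.5,192)],.063))
h=cv2.cvtColor(c['color'],cv2.COLOR_RGB2HSV)
m=cv2.inRange(h,(75,40,40),(105,255,255)); m[:,380:]=0;m[225:]=0;m[:,:270]=0;m[:135]=0
k=max(cv2.findContours(m,0,cv2.CHAIN_APPROX_NONE)[0],key=cv2.contourArea)
hull=cv2.convexHull(k).reshape(-1,2)
w=onplane(c,hull[hull[:,1]<185],.018)[:,:2]
A=np.c_[2*w,np.ones(len(w))];s=np.linalg.lstsq(A,(w**2).sum(1),rcond=None)[0];print('saucer',s[:2],np.sqrt(s[2]+s[0]**2+s[1]**2))
"
```

```text
pot [[ 0.45251647 -0.29440742  0.063     ]]
saucer [ 0.45102482 -0.2953885 ] 0.046012960932238764
```

The pot stands on the saucer about 2 mm from its centre: pot (322,192) inside the saucer's beaded ring. Next I return the bottle.

>>> play_rows(
  increments=[
    {"linear":[0,0,0],"spin":-0.12},
    {"linear":[0,0,0],"spin":-0.12},
    {"linear":[0,0,0],"spin":-0.11},
    {"linear":[0,0,0],"spin":0},
  ],
  claw=6.5,
)

```text
time: 39.45
ee_pos: [0.4509, -0.2939, 0.1848]
ee_rot: [0.623, 0.782, 0.0, -0.001]
force: [-0.3, -0.2, 0.5]
finger_gap: 0.764
```

>>> play_rows(
  increments=[
    {"linear":[2.5,1,0],"spin":0},
    {"linear":[4,1.7,0],"spin":0},
    {"linear":[5,2.1,0],"spin":0},
    {"linear":[5.5,2.4,0],"spin":0},
    {"linear":[5.5,2.4,0],"spin":0},
    {"linear":[5.5,2.4,0],"spin":0},
    {"linear":[5.5,2.4,0],"spin":0},
    {"linear":[5.5,2.3,0],"spin":0},
    {"linear":[5.5,2.3,0],"spin":0},
    {"linear":[5,2.1,0],"spin":0},
    {"linear":[3.5,1.4,0],"spin":0},
    {"linear":[2,0.8,0],"spin":0},
  ],
)

```text
time: 40.95
ee_pos: [0.5541, 0.2958, 0.1849]
ee_rot: [0.623, 0.783, -0.001, -0.0]
force: [0.5, 0.5, 0.5]
finger_gap: 0.763
```

>>> play_rows(
  increments=[
    {"linear":[0,0,0],"spin":0},
    {"linear":[0,0,0],"spin":0},
  ],
)

```text
time: 41.2
ee_pos: [0.5544, 0.293, 0.1858]
ee_rot: [0.623, 0.782, -0.0, -0.0]
force: [-0.5, 0.3, 0.3]
finger_gap: 0.762
```

```bash
python3 -c "
from h import *
to(.5546,.2993,.0917)
c=grab('wrist','w10')
"
```

```text
t 41.2 pos [0.5544 0.293  0.1858] phi 1.7966 zax [-0.001 -0.001 -1.   ] F [-0.5  0.3  0.3] gap_cm 6.48
  tool shift cm [0.61 0.17 9.41]
```

View pics/w10.png

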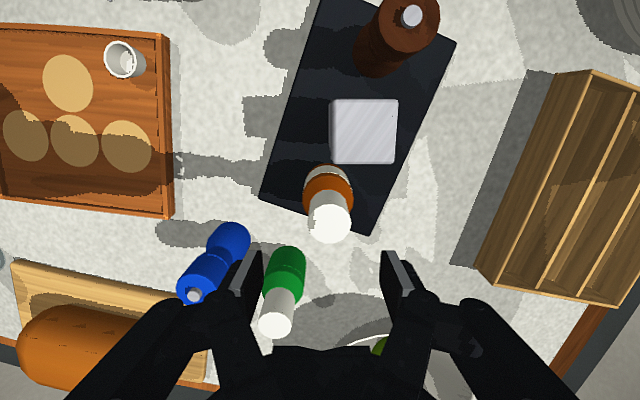

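```bash
python3 -c "
from h import *
c=load('w10')
print('cap',onplane(c,[(330,223)],.145),'tin',onplane(c,[(364,131)],.14),'mill',onplane(c,[(412,15)],.146),'green cap',onplane(c,[(274,324)],.125),'blue',onplane(c,[(193,296)],.126))
"
```

```text
cap [[0.55404766 0.29943045 0.145     ]] tin [[0.48251161 0.30705028 0.14      ]] mill [[0.40719203 0.31643124 0.146     ]] green cap [[0.67764639 0.27395697 0.125     ]] blue [[0.66257818 0.19442204 0.126     ]]
```

All three on the board are where I left them, and the look-alikes are clear. I'm going down on the bottle.

>>> play_rows(
  increments=[
    {"linear":[0.4,0.1,1],"spin":0},
    {"linear":[0.2,0,2],"spin":0},
    {"linear":[0,0,2.5],"spin":0},
    {"linear":[0,0,2],"spin":0},
    {"linear":[0,0,1.2],"spin":0},
    {"linear":[0,0,0.7],"spin":0},
    {"linear":[0,0,0],"spin":0},
    {"linear":[0,0,0],"spin":0},
  ],
)

```text
time: 42.25
ee_pos: [0.5544, 0.3003, 0.0927]
ee_rot: [0.622, 0.783, 0.0, 0.0]
force: [-0.7, 0.4, 0.1]
finger_gap: 0.761
```

>>> play_rows(
  increments=[
    {"linear":[0,0,0],"spin":0},
    {"linear":[0,0,0],"spin":0},
    {"linear":[0,0,0],"spin":0},
    {"linear":[0,0,0],"spin":0},
    {"linear":[0,0,0],"spin":0},
  ],
  claw=2.6,
)

```text
time: 42.88
ee_pos: [0.5544, 0.3002, 0.0925]
ee_rot: [0.622, 0.783, 0.0, 0.0]
force: [0.1, -1.1, 5.7]
finger_gap: 0.391
```

>>> play_rows(
  increments=[
    {"linear":[0,0,-0.5],"spin":0},
    {"linear":[0,0,-1.5],"spin":0},
    {"linear":[0,0,-2.5],"spin":0},
    {"linear":[0,0,-2.5],"spin":0},
    {"linear":[0,0,-1],"spin":0},
    {"linear":[0,0,0],"spin":0},
  ],
)

```text
time: 43.62
ee_pos: [0.5542, 0.3004, 0.1725]
ee_rot: [0.622, 0.783, 0.0, 0.0]
force: [0.5, -0.7, -2.3]
finger_gap: 0.386
```

```bash
python3 -c "
from h import *
to(.5775,-.0702,.0867)
"
```

```text
t 43.62 pos [0.5542 0.3004 0.1725] phi 1.7981 zax [ 0.001  0.    -1.   ] F [ 0.5 -0.7 -2.3] gap_cm 3.28
  tool shift cm [-36.63  -6.09   8.56]
```

>>> play_rows(
  increments=[
    {"linear":[-1,-0.5,0],"spin":0},
    {"linear":[-2.1,-1.2,0],"spin":0},
    {"linear":[-3,-1.5,0],"spin":0},
    {"linear":[-3.5,-1.5,0],"spin":0},
    {"linear":[-4,-1,0],"spin":0},
    {"linear":[-4.5,-0.4,0],"spin":0},
    {"linear":[-4.5,0,0],"spin":0},
    {"linear":[-4.5,0,0],"spin":0},
    {"linear":[-4,0,0],"spin":0},
    {"linear":[-3,0,0],"spin":0},
    {"linear":[-2,0,0],"spin":0},
    {"linear":[-0.5,0,0],"spin":0},
  ],
)

```text
time: 45.12
ee_pos: [0.5767, -0.0711, 0.1713]
ee_rot: [0.623, 0.782, -0.0, -0.001]
force: [0.3, 0.1, -2.8]
finger_gap: 0.39
```

>>> play_rows(
  increments=[
    {"linear":[0,0,0],"spin":0},
    {"linear":[0,0,0],"spin":0},
    {"linear":[0,0,0],"spin":0},
  ],
)

```text
time: 45.5
ee_pos: [0.577, -0.0693, 0.1721]
ee_rot: [0.622, 0.783, 0.0, 0.0]
force: [-0.4, -0.2, -1.9]
finger_gap: 0.395
```

```bash
python3 -c "
from h import *
to(.5775,-.0702,.0875)
c=grab('side','s12')
"
```

```text
t 45.5 pos [ 0.577  -0.0693  0.1721] phi 1.7992 zax [ 0.  0. -1.] F [-0.4 -0.2 -1.9] gap_cm 3.36
  tool shift cm [-0.1   0.03  8.46]
```

View pics/s12.png

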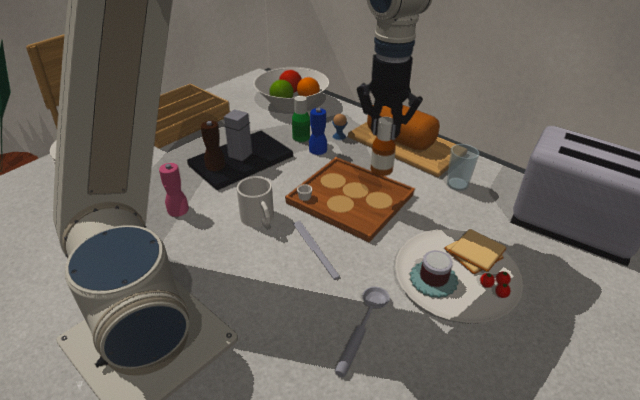

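The bottle hangs upright at (383,150) over its spot, and the pot sits on the saucer at (435,267).

>>> play_rows(
  increments=[
    {"linear":[-0.1,0,1.5],"spin":0},
    {"linear":[0,0,2.5],"spin":0},
    {"linear":[0,0,2.5],"spin":0},
    {"linear":[0,0,1],"spin":0},
    {"linear":[0,0,0.4],"spin":0},
    {"linear":[0,0,0.2],"spin":0},
    {"linear":[0,0,0.1],"spin":0},
    {"linear":[0,0,0],"spin":0},
    {"linear":[0,0,0],"spin":0},
  ],
)

```text
time: 46.68
ee_pos: [0.5774, -0.0712, 0.0903]
ee_rot: [0.622, 0.783, 0.0, 0.0]
force: [0.1, 0.6, -2.7]
finger_gap: 0.384
```

>>> play_rows(
  increments=[
    {"linear":[0,0,0.1],"spin":0},
    {"linear":[0,0,0],"spin":0},
    {"linear":[0,0,0],"spin":0},
  ],
)

```text
time: 47.05
ee_pos: [0.5773, -0.0711, 0.089]
ee_rot: [0.622, 0.783, -0.0, -0.0]
force: [0.6, 0.2, -2.8]
finger_gap: 0.387
```

>>> play_rows(
  increments=[
    {"linear":[0,0,0.1],"spin":0},
    {"linear":[0,0,0.1],"spin":0},
    {"linear":[0,0,0],"spin":0},
    {"linear":[0,0,0],"spin":0},
  ],
)

```text
time: 47.55
ee_pos: [0.5775, -0.0712, 0.0875]
ee_rot: [0.622, 0.783, 0.0, 0.0]
force: [-1.9, 0.2, 4.8]
finger_gap: 0.389
```

>>> play_rows(
  increments=[
    {"linear":[0,0,0],"spin":0},
    {"linear":[0,0,0],"spin":0},
    {"linear":[0,0,0],"spin":0},
    {"linear":[0,0,0],"spin":0},
    {"linear":[0,0,-1],"spin":0},
    {"linear":[0,0,-2.5],"spin":0},
    {"linear":[0,0,-2.5],"spin":0},
    {"linear":[0,0,-2.5],"spin":0},
    {"linear":[0,0,-1],"spin":0},
    {"linear":[0,0,0],"spin":0},
  ],
  claw=7,
)

```text
time: 48.8
ee_pos: [0.5775, -0.0712, 0.1825]
ee_rot: [0.622, 0.783, 0.0, 0.001]
force: [0.3, -0.8, 0.5]
finger_gap: 0.822
```

>>> play_rows(
  increments=[
    {"linear":[1.6,0,0],"spin":0},
    {"linear":[3,-0.1,0],"spin":0},
    {"linear":[4.5,-0.1,0],"spin":0},
    {"linear":[5,-0.1,0],"spin":0},
    {"linear":[5,-0.1,0],"spin":0},
    {"linear":[5,-0.1,0],"spin":0},
    {"linear":[5,-0.1,0],"spin":0},
    {"linear":[4.5,-0.1,0],"spin":0},
    {"linear":[3.5,0,0],"spin":0},
    {"linear":[2,0,0],"spin":0},
    {"linear":[0,0,0],"spin":0},
    {"linear":[0,0,0],"spin":0},
  ],
)

```text
time: 50.3
ee_pos: [0.4824, 0.3076, 0.1817]
ee_rot: [0.623, 0.783, -0.0, -0.0]
force: [0.0, 0.9, -0.2]
finger_gap: 0.818
```

```bash
python3 -c "
from h import *
to(.4827,.3083,.0888)
c=grab('wrist','w11'); grab('side','s13')
"
```

```text
t 50.3 pos [0.4824 0.3076 0.1817] phi 1.7977 zax [-0.    -0.001 -1.   ] F [ 0.   0.9 -0.2] gap_cm 6.96
  tool shift cm [0.06 0.05 9.29]
```

View pics/w11.png

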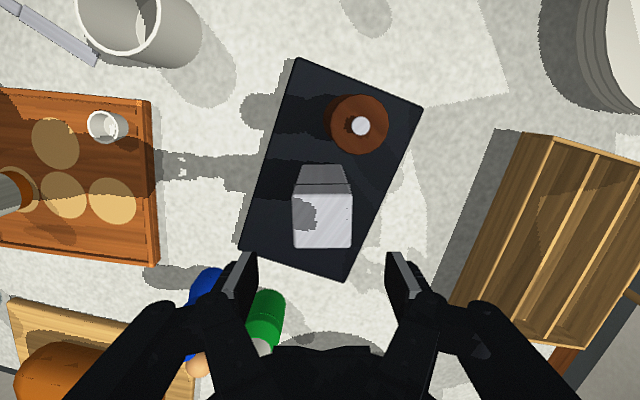

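View pics/s13.png

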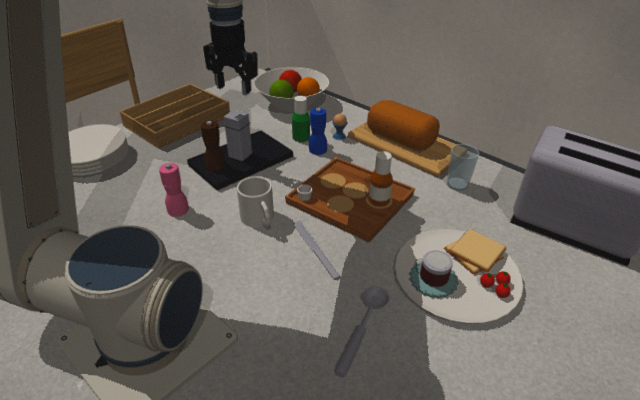

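The bottle is back on its spot at (380,180) in the side view, and the tin is square under the jaws at (322,222) in the wrist view.

>>> play_rows(
  increments=[
    {"linear":[0,0,2],"spin":0},
    {"linear":[0,0,2.5],"spin":0},
    {"linear":[0,0,2.5],"spin":0},
    {"linear":[0,0,1.5],"spin":0},
    {"linear":[0,0,0.8],"spin":0},
    {"linear":[0,0,0],"spin":0},
    {"linear":[0,0,0],"spin":0},
  ],
)

```text
time: 51.28
ee_pos: [0.4829, 0.3084, 0.0898]
ee_rot: [0.622, 0.783, 0.001, 0.0]
force: [0.2, 0.4, 1.1]
finger_gap: 0.817
```

>>> play_rows(
  increments=[
    {"linear":[0,0,0],"spin":0},
    {"linear":[0,0,0],"spin":0},
    {"linear":[0,0,0],"spin":0},
    {"linear":[0,0,0],"spin":0},
    {"linear":[0,0,0],"spin":0},
  ],
  claw=3.8,
)

```text
time: 51.9
ee_pos: [0.4828, 0.3084, 0.0897]
ee_rot: [0.622, 0.783, 0.001, 0.0]
force: [0.4, -1.0, 4.9]
finger_gap: 0.53
```

>>> play_rows(
  increments=[
    {"linear":[0,0,-0.5],"spin":0},
    {"linear":[0,0,-1.5],"spin":0},
    {"linear":[0,0,-2.5],"spin":0},
    {"linear":[0,0,-2.5],"spin":0},
    {"linear":[0,0,-1],"spin":0},
    {"linear":[0,0,0],"spin":0},
  ],
)

```text
time: 52.65
ee_pos: [0.4826, 0.3084, 0.1695]
ee_rot: [0.622, 0.783, 0.0, 0.0]
force: [0.6, 0.7, -2.3]
finger_gap: 0.531
```

```bash
python3 -c "
from h import *
to(.5645,.0582,.0838)
"
```

```text
t 52.65 pos [0.4826 0.3084 0.1695] phi 1.7981 zax [ 0.001  0.    -1.   ] F [ 0.6  0.7 -2.3] gap_cm 4.52
  tool shift cm [-26.22   2.33   8.57]
```

>>> play_rows(
  increments=[
    {"linear":[-1.2,0,0],"spin":0},
    {"linear":[-2.3,0,0],"spin":0},
    {"linear":[-3.5,0,0],"spin":0},
    {"linear":[-4,0.2,0],"spin":0},
    {"linear":[-4,0.2,0],"spin":0},
    {"linear":[-4,0.4,0],"spin":0},
    {"linear":[-3.5,0.5,0],"spin":0},
    {"linear":[-2.5,0.6,0],"spin":0},
    {"linear":[-1.2,0.4,0],"spin":0},
    {"linear":[0,0,0],"spin":0},
    {"linear":[0,0,0],"spin":0},
    {"linear":[0,0,0],"spin":0},
  ],
)

```text
time: 54.15
ee_pos: [0.5635, 0.059, 0.169]
ee_rot: [0.622, 0.783, 0.0, -0.0]
force: [0.2, 0.6, -1.7]
finger_gap: 0.532
```

>>> play_rows(
  increments=[
    {"linear":[0,0,1.5],"spin":0},
    {"linear":[0,0,2.5],"spin":0},
    {"linear":[0,0,2.5],"spin":0},
    {"linear":[0,0,1],"spin":0},
    {"linear":[0,0,0.4],"spin":0},
    {"linear":[0,0,0.2],"spin":0},
    {"linear":[0,0,0.2],"spin":0},
    {"linear":[0,0,0],"spin":0},
    {"linear":[0,0,0],"spin":0},
  ],
)

```text
time: 55.28
ee_pos: [0.564, 0.0582, 0.0863]
ee_rot: [0.622, 0.783, 0.0, 0.0]
force: [0.4, 0.3, -1.5]
finger_gap: 0.535
```

>>> play_rows(
  increments=[
    {"linear":[0,0,0.1],"spin":0},
    {"linear":[0,0,0.1],"spin":0},
    {"linear":[0,0,0],"spin":0},
    {"linear":[0,0,0],"spin":0},
  ],
)

```text
time: 55.78
ee_pos: [0.564, 0.0581, 0.0847]
ee_rot: [0.622, 0.783, 0.0, 0.0]
force: [-1.8, -1.3, 5.1]
finger_gap: 0.533
```

Contact. I'm releasing, rising and going to the mill (28.8, -9.3 in tool axes).

>>> play_rows(
  increments=[
    {"linear":[0,0,0],"spin":0},
    {"linear":[0,0,0],"spin":0},
    {"linear":[0,0,0],"spin":0},
    {"linear":[0,0,0],"spin":0},
    {"linear":[0,0,-1],"spin":0},
    {"linear":[0,0,-2.5],"spin":0},
    {"linear":[0,0,-2.5],"spin":0},
    {"linear":[0,0,-2.5],"spin":0},
    {"linear":[0,0,-1.3],"spin":0},
    {"linear":[0,0,0],"spin":0},
  ],
  claw=7,
)

```text
time: 57.02
ee_pos: [0.5642, 0.0582, 0.1828]
ee_rot: [0.622, 0.783, 0.0, 0.001]
force: [-0.9, 0.1, -0.3]
finger_gap: 0.822
```

>>> play_rows(
  increments=[
    {"linear":[1.5,-0.5,0],"spin":0},
    {"linear":[3,-1,0],"spin":0},
    {"linear":[4,-1.3,0],"spin":0},
    {"linear":[4,-1.3,0],"spin":0},
    {"linear":[4,-1.3,0],"spin":0},
    {"linear":[4,-1.3,0],"spin":0},
    {"linear":[4,-1.3,0],"spin":0},
    {"linear":[2.8,-0.9,0],"spin":0},
    {"linear":[1.5,-0.5,0],"spin":0},
    {"linear":[0,0,0],"spin":0},
    {"linear":[0,0,0],"spin":0},
  ],
)

```text
time: 58.4
ee_pos: [0.4076, 0.317, 0.1817]
ee_rot: [0.623, 0.783, -0.0, 0.0]
force: [0.8, -0.2, -0.8]
finger_gap: 0.822
```

```bash
python3 -c "
from h import *
to(.4068,.3172,.0887)
c=grab('wrist','w12'); grab('side','s14')
"
```

```text
t 58.4 pos [0.4076 0.317  0.1817] phi 1.7976 zax [-0. -0. -1.] F [ 0.8 -0.2 -0.8] gap_cm 6.99
  tool shift cm [ 0.04 -0.07  9.3 ]
```

View pics/w12.png

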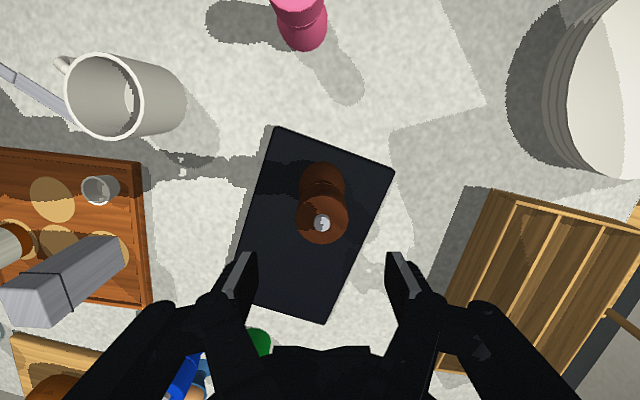

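View pics/s14.png

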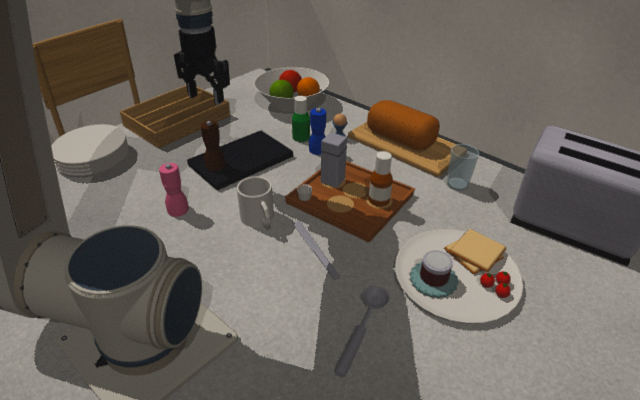

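The tin (333,160) and bottle (381,180) are back on the tray. The mill's button at (322,223) is under the jaws.

>>> play_rows(
  increments=[
    {"linear":[0,-0.1,2],"spin":0},
    {"linear":[0,0,2.5],"spin":0},
    {"linear":[0,0,2.5],"spin":0},
    {"linear":[0,0,1.5],"spin":0},
    {"linear":[0,0,0.8],"spin":0},
    {"linear":[0,0,0],"spin":0},
    {"linear":[0,0,0],"spin":0},
  ],
)

```text
time: 59.38
ee_pos: [0.4068, 0.3176, 0.0897]
ee_rot: [0.622, 0.783, 0.001, 0.0]
force: [-0.2, 0.8, 0.5]
finger_gap: 0.825
```

>>> play_rows(
  increments=[
    {"linear":[0,0,0],"spin":0},
    {"linear":[0,0,0],"spin":0},
    {"linear":[0,0,0],"spin":0},
    {"linear":[0,0,0],"spin":0},
    {"linear":[0,0,0],"spin":0},
  ],
  claw=3.4,
)

```text
time: 60.0
ee_pos: [0.4067, 0.3175, 0.0896]
ee_rot: [0.622, 0.783, 0.001, 0.0]
force: [-0.3, -2.1, 6.1]
finger_gap: 0.482
```

>>> play_rows(
  increments=[
    {"linear":[0,0,-0.5],"spin":0},
    {"linear":[0,0,-1.5],"spin":0},
    {"linear":[0,0,-2.5],"spin":0},
    {"linear":[0,0,-2.5],"spin":0},
    {"linear":[0,0,-1],"spin":0},
    {"linear":[0,0,0],"spin":0},
  ],
)

```text
time: 60.75
ee_pos: [0.4066, 0.3175, 0.1695]
ee_rot: [0.622, 0.783, 0.001, 0.0]
force: [1.1, -0.5, -2.5]
finger_gap: 0.478
```

```bash
python3 -c "
from h import *
to(.5071,-.0144,.0847)
"
```

```text
t 60.75 pos [0.4066 0.3175 0.1695] phi 1.7981 zax [ 0.001  0.001 -1.   ] F [ 1.1 -0.5 -2.5] gap_cm 4.07
  tool shift cm [-34.6    2.31   8.47]
```

>>> play_rows(
  increments=[
    {"linear":[-1.2,0,0],"spin":0},
    {"linear":[-2.5,0,0],"spin":0},
    {"linear":[-3.5,0.2,0],"spin":0},
    {"linear":[-4,0.2,0],"spin":0},
    {"linear":[-4,0.2,0],"spin":0},
    {"linear":[-4,0.3,0],"spin":0},
    {"linear":[-4,0.3,0],"spin":0},
    {"linear":[-4,0.4,0],"spin":0},
    {"linear":[-3.5,0.3,0],"spin":0},
    {"linear":[-2.4,0.3,0],"spin":0},
    {"linear":[-1.5,0.1,0],"spin":0},
    {"linear":[0,0,0],"spin":0},
  ],
)

```text
time: 62.25
ee_pos: [0.5065, -0.0153, 0.1684]
ee_rot: [0.623, 0.782, -0.0, -0.0]
force: [-0.4, 0.2, -2.7]
finger_gap: 0.48
```

>>> play_rows(
  increments=[
    {"linear":[0,0,1.5],"spin":0},
    {"linear":[0,0,2.5],"spin":0},
    {"linear":[0,0,2.5],"spin":0},
    {"linear":[0,0,1],"spin":0},
    {"linear":[0,0,0.4],"spin":0},
    {"linear":[0,0,0.2],"spin":0},
    {"linear":[0,0,0.2],"spin":0},
    {"linear":[0,0,0],"spin":0},
    {"linear":[0,0,0],"spin":0},
  ],
)

```text
time: 63.38
ee_pos: [0.5069, -0.0146, 0.0862]
ee_rot: [0.622, 0.783, 0.0, 0.0]
force: [-0.2, 0.5, -2.0]
finger_gap: 0.48
```

>>> play_rows(
  increments=[
    {"linear":[0,0,0.1],"spin":0},
    {"linear":[0,0,0.1],"spin":0},
    {"linear":[0,0,0],"spin":0},
    {"linear":[0,0,0],"spin":0},
  ],
)

```text
time: 63.88
ee_pos: [0.507, -0.0146, 0.0846]
ee_rot: [0.622, 0.783, 0.0, 0.0]
force: [-1.6, 0.2, 5.7]
finger_gap: 0.481
```

Contact. I'm releasing, rising and swinging clear to the left so the top camera can see.

>>> play_rows(
  increments=[
    {"linear":[0,0,0],"spin":0},
    {"linear":[0,0,0],"spin":0},
    {"linear":[0,0,0],"spin":0},
    {"linear":[0,0,0],"spin":0},
    {"linear":[0,0,-1],"spin":0},
    {"linear":[0,0,-2.5],"spin":0},
    {"linear":[0,0,-3],"spin":0},
    {"linear":[0,0,-3],"spin":0},
    {"linear":[0,0,-2],"spin":0},
    {"linear":[0,0,-1],"spin":0},
    {"linear":[0,0,0],"spin":0},
  ],
  claw=7,
)

```text
time: 65.25
ee_pos: [0.5069, -0.0146, 0.2095]
ee_rot: [0.622, 0.783, 0.0, 0.0]
force: [-0.4, -0.2, -0.8]
finger_gap: 0.824
```

>>> play_rows(
  increments=[
    {"linear":[2,-0.5,0],"spin":0},
    {"linear":[4,-1.5,0],"spin":0},
    {"linear":[5,-1.5,0],"spin":0},
    {"linear":[5,-1.5,0],"spin":0},
    {"linear":[5,-1.5,0],"spin":0},
    {"linear":[5,-1.5,0],"spin":0},
    {"linear":[5,-1.5,0],"spin":0},
    {"linear":[5,-1.5,0],"spin":0},
    {"linear":[5,-1.5,0],"spin":0},
    {"linear":[4,-1,0],"spin":0},
    {"linear":[3,-1,0],"spin":0},
    {"linear":[0,0,0],"spin":0},
  ],
)

```text
time: 66.75
ee_pos: [0.255, 0.4215, 0.208]
ee_rot: [0.621, 0.784, -0.001, -0.0]
force: [0.1, 0.4, 0.6]
finger_gap: 0.818
```

>>> play_rows(
  increments=[
    {"linear":[0,0,0],"spin":0},
    {"linear":[0,0,0],"spin":0},
  ],
)

```text
time: 67.0
ee_pos: [0.2575, 0.4198, 0.2089]
ee_rot: [0.623, 0.782, -0.0, 0.0]
force: [-0.2, -0.0, 0.4]
finger_gap: 0.822
```

```bash
python3 -c "
from h import *
to(.4068,.3172,.0887)
c=grab('top','t2'); im=c['color'][...,::-1]
a=cv2.resize(im[110:230,260:400],None,fx=5,fy=5,interpolation=cv2.INTER_CUBIC)
cv2.imwrite('pics/t2c.png',a)
grab('side','s15')
"
```

```text
t 67.0 pos [0.2575 0.4198 0.2089] phi 1.7971 zax [-0. -0. -1.] F [-0.2 -0.   0.4] gap_cm 6.99
  tool shift cm [-13.34  12.25  12.02]
```

View pics/t2c.png

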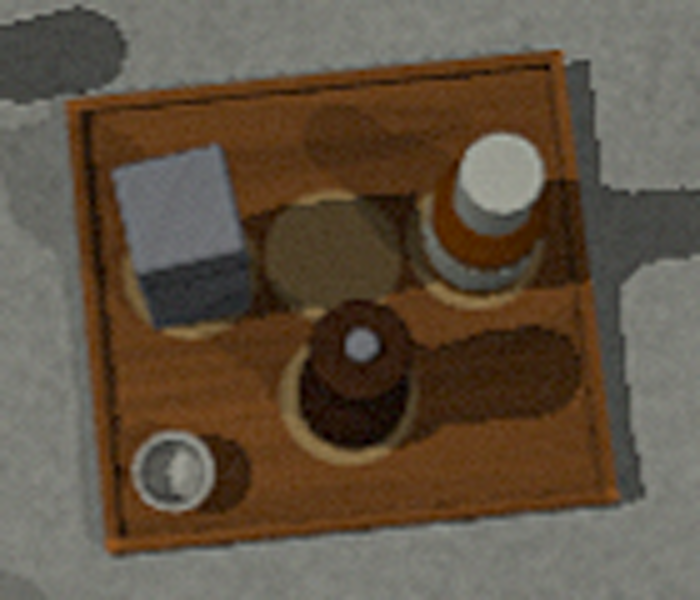

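View pics/s15.png

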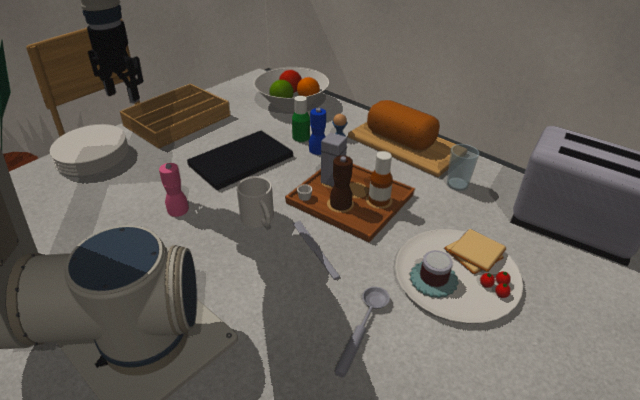

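View pics/t2.png

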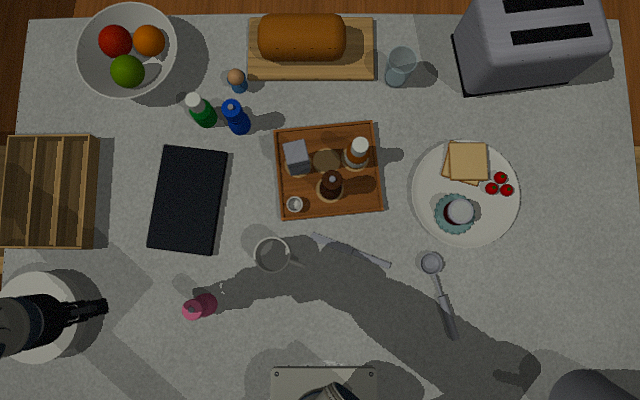

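In the after-crop, the mill button is at (362,345), the tin corners are unchanged and the cap is at (500,174), against (496,175) at the start. That is a shift of at most about 2 mm. The salt dish is unchanged at (174,470) and the gripper is clear, so I'm handing in.

```bash
python3 -c "
from bench import manip
print(manip.job_done())"
```

```text
the job is handed in; nothing more can be done
None
```

The job is done and handed in at about 67 s of the 144 s allowed; no verdict was reported. I moved the mill, tin and bottle onto the slate board, stood the jam pot on the saucer, then put the bottle, tin and mill back on their own cork spots.

**Last checks (top, side and wrist views):**
- **Pot:** it stands about 2 mm from the saucer's centre.
- **Mill, tin and bottle:** all upright and within about 2 mm of where they started.
- **Salt dish:** not moved.
- **Gripper:** open and touching nothing, with the force reading near zero.

**What disagreed:** the fingertips sit about 17–30 mm behind the reported TCP, depending on the opening, not 22 mm ahead of it as stated. Because of this, my first grasp closed on top of the mill's head. The force reading reached about 17 N and the mill tilted only slightly, with no lasting shift. I backed off and used the measured offset for every grasp after that.

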